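# Build up the grinder spindle and lock it

### The job

Build up the specimen grinder's upright spindle: slide the tall sleeve (not the short one) over the shaft, flange down, until it rests on the foot plate, with its ears in line with the plate's hole; then slide the closed end cup over the shaft top, flange down, until it rests on the sleeve, ears in line too. Finally take the locking rod from its stand and pass it down through the ear holes of both parts into the hole in the foot plate until its collar rests on the cup's ear, and let go. Do not knock or shift the short sleeve or anything else on the bench.

Things in the scene. Friction and masses are not known exactly. Their poses are not given: they have to be found in the camera images.
- spindle: grinder spindle, fixed to the bench: grey foot plate 140 (x) x 100 (y) x 20 mm with a steel shaft, 28 mm diameter, rising from its middle to 108 mm above the bench; the top 6 mm of the shaft tapers to 20 mm diameter. Only one hole in the plate, 46 mm from the shaft along the spindle's +x. Origin: on the shaft axis at bench level, z up.
- spindle_top (a point): centre of the shaft's top end, 108 mm above the bench
- spindle_hole (a point): centre of the mouth of the foot plate's locking hole (15 mm diameter, 16 mm deep), level with the plate's top, 20 mm above the bench
- tall_sleeve: bare aluminium sleeve, loose, standing on its flange, 64 mm high: round tube of 44 mm outside diameter with a 31 mm bore right through, rising from a flat flange 120 x 44 x 12 mm at its bottom with two ears (along its +x and -x), each with a vertical 17 mm hole 46 mm from the axis. The same either way round. Origin: centre of the underside, z up.
- short_sleeve: spare sleeve of the same shape and bore but only 42 mm high, loose, to be left where it stands. Origin: centre of the underside, z up.
- end_cup: bare aluminium cup, loose, standing on its flange, 50 mm high: closed top, round body of 44 mm outside diameter, 31 mm bore open at the bottom and 30 mm deep, with a flat flange 120 x 44 x 12 mm at its bottom with two ears (along its +x and -x), each with a vertical 17 mm hole 46 mm from the axis. The same either way round. Origin: centre of the underside, z up.
- lock_rod: steel locking rod standing in its stand with some play: shank 12 mm diameter and 88 mm long with the lowest 6 mm tapered, then a collar 22 mm diameter x 5 mm, then a round dark grip 18 mm diameter x 33 mm at the top; 126 mm long in all, hollow, about 60 g. Origin: centre of the foot end, z along the rod up to the grip.
- rod_stand: grey plastic stand fixed to the bench, 80 x 60 mm foot, 44 mm square block 44 mm high with a vertical hole 15 mm wide and 40 mm deep in its middle; the rod stands in it, foot 4 mm above the bench. Origin: centre of the underside, z up.
- cylinder: measuring cylinder, 30 mm tube on a 60 mm foot, 199 mm tall, bystander. Origin: centre of the underside, z up.
- bottle: brown bottle, 68 mm diameter, 156 mm tall, at the right, bystander. Origin: centre of the underside, z up.
- dark_bottle: another brown bottle like it, 68 mm diameter, 156 mm tall, at the back left, bystander. Origin: centre of the underside, z up.
- beaker: clear beaker, 71 mm diameter, 92 mm tall, fixed in place, bystander. Origin: centre of the underside, z up.

How it is judged:
On the way, in this order (a step that is already met when the one before it is completed fails the run):
1. the tall sleeve is down over the shaft, flange resting on the foot plate (horizontal distance between tall_sleeve and spindle_top below 0.005 m and z of tall_sleeve in the frame of spindle between 0.016 and 0.024 m and angle between tall_sleeve's own z axis and vertical below 0.06 rad), for 0.2 s.
2. the end cup is down over the shaft top, resting on the tall sleeve (all of step 1 and horizontal distance between end_cup and spindle_top below 0.005 m and z of end_cup in the frame of spindle between 0.08 and 0.088 m and angle between end_cup's own z axis and vertical below 0.09 rad), for 0.2 s.
At the end, for the whole second after the job is handed in: tall sleeve on the foot plate and end cup on the sleeve (4 mm), both round the shaft (5 mm) with ears in line with the plate's hole (0.12 rad); rod through both ears in that hole (6 mm), upright, collar on the cup's ear (4 mm); all released and at rest (all of step 2 and angle between the x axis of each of tall_sleeve, end_cup and the x axis of spindle, either way round below 0.12 rad and horizontal distance between lock_rod and spindle_hole below 0.006 m and z of lock_rod in the frame of spindle between 0.004 and 0.012 m and angle between lock_rod's own z axis and vertical below 0.09 rad and linear speed of each of tall_sleeve, end_cup, lock_rod below 0.02 m/s); the robot touches nothing.
It fails at once if the short sleeve is shifted more than 30 mm (distance of short_sleeve from where it was at the start of the episode above 0.03 m).
It fails at once if another thing on the bench is shifted more than 30 mm (distance of any of cylinder, bottle, dark_bottle from where it was at the start of the episode above 0.03 m).
It fails at once if a standing thing that is no part of the job is tipped more than 20 degrees (angle between any of cylinder, bottle, dark_bottle, short_sleeve's own z axis and vertical above 0.35 rad).
It also fails if it takes over 72 s, if anything falls off the work surface, if the arm or the gripper's body presses on something with over 40 N, if the wrist force passes 120 N, or if a joint passes its speed limit or range.

### The arm

A 7-joint arm with a two-finger parallel gripper is mounted at the origin on a cart in front of the work surface, level with it; the furniture and walls round the work are solid. World frame = base frame: x ahead of the robot, y to its left, z up, the work surface at z = 0. Lengths are in m, angles in rad, forces in N, time in s.
With the tool pointing down it reaches from about 0.4 to 0.85 m from the base axis. Payload 10.4 kg.
Tool frame: the origin (TCP) lies on the front face of the gripper's body, between the roots of the fingers; the fingertips stand 73 mm ahead of it and the grasp point (between the pads) lies 54 mm ahead of it; x points along the fingers, y is the direction in which the jaws open and shut, and the axes are right-handed (so a half turn about x gives the same grasp; the last joint's range is limited). The gripper opens to 85 mm and grips with 20 to 120 N. Pads are 22 mm wide; open, the fingers measure 114 mm over their backs; the gripper's body (76 mm by 85 mm) begins 54 mm behind the grasp point. The pads swing forward as they close: fully open they stand 13 mm farther back than shut.
Start: joints at [1.088, 0.332, -0.065, 1.46, 0.022, 1.35, -0.088], TCP at [0.277, -0.56, 0.304] pointing down, gripper open.
Joint ranges: [-2.6, 2.6], [-0.5, 2.12], [-1.47, 1.34], [0.16, 2.42], [-1.27, 4.41], [0.06, 2.06], [-2.6, 2.6]. Speed limits (rad/s): [2.22, 2.22, 2.79, 2.79, 3.14, 3.14, 3.14].

### API

Orientations are given as a unit quaternion [x, y, z, w].
In Python, from workcell import manip gives the robot as it stands. The module is installed in compiled form; this text tells all that it offers.
- The arm moves only by the tool arm_command, never from a script. Its argument "moves" is a list that holds one entry, the list of rows, each a list of 5 numbers: the closure, from 0 (fully open) to 1 (shut), then the shift along the tool's x, y, z in units of 25 mm (1.0 is 25 mm), then the turn about the tool's x in degrees. A call has 1 to 12 rows; each row shifts and turns the commanded pose from where the row before left it, along the tool's axes as they then stand; what a row does not reach is not made up. A row lasts 1/12 s, in which the tool goes at most 41.7 mm and 7.16 degrees, less where a joint would pass 70% of its speed; a pose out of reach is approached as far as the arm can. A call is refused whole if a number of a shift passes 1 or a number of a turn 7.16, either way. A call with a gripper value outside its range is refused whole. The fingers move at their own pace and stop on an object; "force" is the grip in N (left out, the last holds). Time passes only in rows, so rows that do not move let the fingers close. It gives the time, the measured TCP pose, the force and the opening at its end, in the units of the state.
- manip.get_obs(): the state, without advancing time (a new reading comes with each control period).
- manip.camera(name): name is "scene" or "top" or "wrist"; returns the picture (400x640x3 uint8, red, green, blue); there is no depth.
- manip.camera_info(name): a dict with "vfov" (degrees; the focal length in pixels is half the picture's height over the tangent of half this angle, whatever the lens; pixels are square), "cx", "cy" (the principal point, pixels), "dist_coeffs" ([k1, k2, p1, p2, k3] as OpenCV has them; the pictures are not rectified), "pose" (4x4, takes a point from camera to world coordinates). Camera axes: x right, y down, z forward; pixel columns grow to the right and rows downward; lengths in m; the calibration is good to about 2 mm. A picture is of the moment at which its call begins: read the wrist's pose just before it. camera_info takes no time and is no camera call; for the wrist camera it gives the pose at the moment of the call.
- manip.hand_in(): hands the job in, once; it reports no verdict.
Trained networks look in the newest picture that a camera, given by its name, has taken for a name from the list of things; names that differ only in an ending like _2 or _b are one class to them, and where a whole thing is asked for, a point or a joint stands for the part that bears it (a point fixed in the world has none). Each returns a list of dicts, best first, with "confidence" (0 to 1); they miss things now and then, are a little off and sometimes report something else, mostly with a low value. They report only what shows in the picture. A call takes as long as a camera call.
- manip.regions_of(query, camera): "mask" (400x640 bool, what is visible of it) and "rect" ([left, top, right, bottom] in pixels, round what is visible of it).
- manip.pinpoint(query, camera): "pixel" ([row, column] in pixels: a listed point, or the origin of a listed thing).
The state is a dict: "clock": time; "joint_pos": joint angles; "joint_velocities": joint speeds; "tau": joint torques, N m; "position": TCP position; "ee_rot": TCP orientation; "ft_force": force on the tool from outside, world axes, zero at the start; "torque": the same for the moment, N m; "grip_width": opening from 0.0 (shut) to 1.0 (fully open).
Only numpy, scipy, OpenCV 4.12 (cv2) and the standard library are available. Lean on these libraries where they do the work, as an engineer would, in place of code of your own. Each camera call takes 0.05 s, during which the arm holds its last target.

## Working session

There is one attempt and no reset: what is moved stays moved. The work goes in short steps, Python scripts to look and compute and a tool call to move; the robot and the scene stay as the last step left them, time stands still between calls to the robot, and variables do not carry over. Pictures are saved under pics/ and viewed, and the job is handed in when it is done.

Besides the shell and the picture viewer there is one more tool, called after ">>>" as a command line: name --argument value ..., lists and objects as JSON in quotes. arm_command: Moves the arm, as the interface text tells. Its arguments: {"type":"object","properties":{"moves":{"type":"array","items":{"type":"array","items":{"type":"array","items":{"type":"number"}}}},"force":{"type":"number"}},"required":["moves"]}

```bash
mkdir -p pics; ls
python3 - <<'E'
from workcell import manip
import cv2,numpy as np
print(manip.get_obs())
for n in ["scene","top","wrist"]:
    im=manip.camera(n); cv2.imwrite(f"pics/{n}0.png",im[:,:,::-1]); i=manip.camera_info(n); print(n,i)
E
```

```text
pics
{'clock': 0.0, 'joint_pos': array([ 1.08842719,  0.33285944, -0.06468667,  1.46091984,  0.02158602,
        1.34992268, -0.08849673]), 'joint_velocities': array([ 0.00055824, -0.00322275,  0.00047717, -0.0003062 ,  0.00112751,
       -0.00022144,  0.00082499]), 'tau': array([-1.07579806e-03, -6.25433493e+01,  4.86448675e-02, -3.91605628e+01,
        1.61753094e-02,  9.97288880e-03,  3.15489842e-05]), 'position': array([ 0.27721363, -0.55985589,  0.30313385]), 'ee_rot': array([-0.68837041, -0.1616097 ,  0.68863737, -0.16064577]), 'ft_force': array([-0.07033609,  0.40863881,  0.47422691]), 'torque': array([-0.04349312,  0.02229521,  0.01917418]), 'grip_width': 1.0005832622055573}
scene {'vfov': 53.856426730057, 'cx': 318.02658816474633, 'cy': 206.13310299485627, 'dist_coeffs': array([-0.01744967,  0.        ,  0.        ,  0.        ,  0.        ]), 'pose': array([[ 0.96983999,  0.16310307, -0.18112921,  0.78755332],
       [ 0.24370262, -0.63543307,  0.73268946, -0.91670214],
       [ 0.00440842, -0.7547332 , -0.65601705,  0.95214449],
       [ 0.        ,  0.        ,  0.       
[... 164 characters left out ...]
       , 0.        ]), 'pose': array([[ 0.01913835, -0.98236045,  0.18601525,  0.243022  ],
       [-0.99979957, -0.01989769, -0.00221586,  0.07513832],
       [ 0.00587805, -0.18593556, -0.98254436,  1.62146069],
       [ 0.        ,  0.        ,  0.        ,  1.        ]])}
wrist {'vfov': 68.70445678783832, 'cx': 321.65086100099825, 'cy': 197.83656066786014, 'dist_coeffs': array([0.00572442, 0.        , 0.        , 0.        , 0.        ]), 'pose': array([[ 0.44499385, -0.84570586, -0.29455401,  0.35245267],
       [-0.8955328 , -0.42067953, -0.14508527, -0.52268559],
       [-0.00121338,  0.32834483, -0.94455714,  0.37324281],
       [ 0.        ,  0.        ,  0.        ,  1.        ]])}
```

View pics/scene0.png

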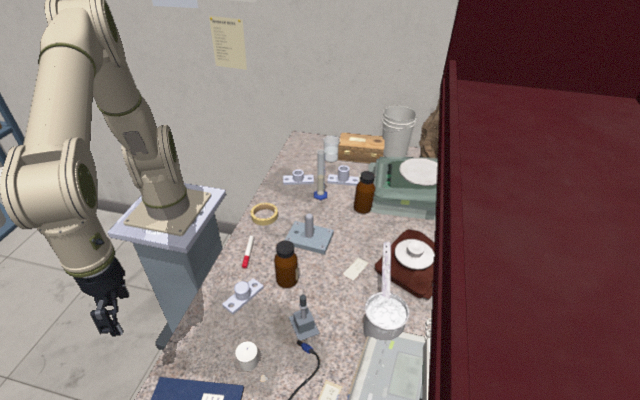

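View pics/top0.png

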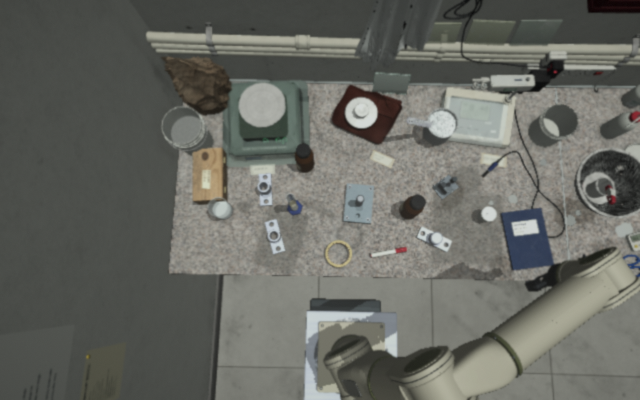

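View pics/wrist0.png

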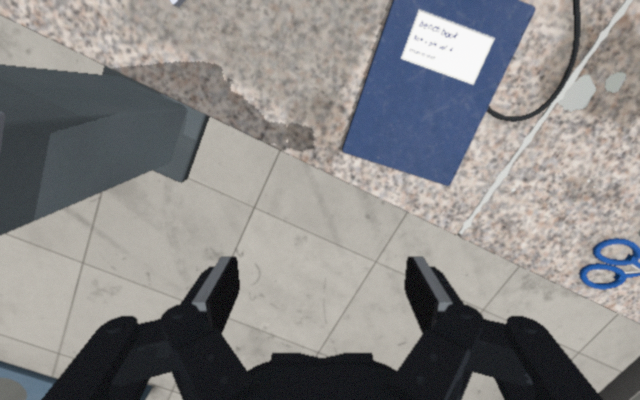

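The top view shows the spindle near (360,200), one flanged part near (434,238), two more near (265,190) and (274,235), and the rod stand near (445,186). Next I'll measure these positions.

```bash
cat > h.py <<'E'
from workcell import manip
import cv2,numpy as np
from scipy.spatial.transform import Rotation as R
def K(i):
    f=200/np.tan(np.radians(i["vfov"]/2)); return np.array([[f,0,i["cx"]],[0,f,i["cy"]],[0,0,1]])
def ray(i,px): # px (col,row)
    p=cv2.undistortPoints(np.array([[px]],float),K(i),np.array(i["dist_coeffs"]))[0,0]
    T=i["pose"]; return T[:3,3],T[:3,:3]@np.array([p[0],p[1],1])
def onz(i,px,z):
    o,d=ray(i,px); return o+d*(z-o[2])/d[2]
def proj(i,P):
    T=np.linalg.inv(i["pose"]); r=cv2.Rodrigues(T[:3,:3])[0]
    return cv2.projectPoints(np.atleast_2d(np.array(P,float)),r,T[:3,3],K(i),np.array(i["dist_coeffs"]))[0][:,0]
def tri(r):
    A=np.zeros((3,3));b=np.zeros(3)
    for o,d in r:
        d=d/np.linalg.norm(d);M=np.eye(3)-np.outer(d,d);A+=M;b+=M@o
    return np.linalg.solve(A,b)
E
python3 - <<'E'
from h import *
for q in ["spindle_top","spindle_hole","tall_sleeve","short_sleeve","end_cup","lock_rod","rod_stand","cylinder","bottle","dark_bottle","beaker"]:
    for c in ["top","scene"]:
        i=manip.camera_info(c)
        z={"spindle_top":.108,"spindle_hole":.02}.get(q,0)
        for k in manip.pinpoint(q,c)[:3]:
            r,cc=k["pixel"]; print(q,c,round(k["confidence"],2),round(cc,1),round(r,1),onz(i,(cc,r),z).round(4))
print(manip.get_obs()["clock"])
for c,b in [("top",(220,160,480,270)),("scene",(210,150,400,350))]:
    im=cv2.imread(f"pics/{c}0.png")[b[1]:b[3],b[0]:b[2]]
    cv2.imwrite(f"pics/{c}0z.png",cv2.resize(im,None,fx=3 if c=="top" else 2.9,fy=3 if c=="top" else 2.9,interpolation=cv2.INTER_CUBIC))
E
```

```text
spindle_top top 0.75 356.6 197.9 [ 0.5367 -0.0085  0.108 ]
spindle_top scene 0.61 309.9 211.1 [ 0.5351 -0.0041  0.108 ]
spindle_hole top 0.63 357.0 215.4 [ 0.4891 -0.0154  0.02  ]
spindle_hole scene 0.91 294.7 235.4 [ 0.4912 -0.0387  0.02  ]
tall_sleeve top 0.91 265.8 189.1 [0.5841 0.3231 0.    ]
tall_sleeve scene 0.61 342.4 180.3 [0.5806 0.3233 0.    ]
short_sleeve top 0.6 276.3 236.3 [0.4094 0.2766 0.    ]
short_sleeve scene 0.82 297.3 182.5 [0.4104 0.2646 0.    ]
end_cup top 0.91 431.8 240.5 [ 0.4054 -0.2893  0.    ]
end_cup scene 0.7 241.7 294.5 [ 0.4042 -0.2917  0.    ]
lock_rod top 0.37 442.1 186.5 [ 0.6073 -0.332   0.    ]
lock_rod scene 0.59 303.4 323.6 [ 0.6056 -0.3403  0.    ]
rod_stand top 0.56 445.4 184.3 [ 0.6159 -0.3445  0.    ]
rod_stand scene 0.91 305.4 324.2 [ 0.6114 -0.3408  0.    ]
rod_stand scene 0.66 344.4 180.4 [0.5884 0.3246 0.    ]
cylinder top 0.51 294.2 207.0 [0.5188 0.2154 0.    ]
cylinder scene 0.9 321.6 196.2 [0.5238 0.2059 0.    ]
cylinder scene 0.27 362.5 212.3 [0.6891 0.1538 0.    ]
bottle top 0.62 408.4 210.0 [ 0.5161 -0.2057  0.    ]
bottle top 0.38 442.2 184.2 [ 0.6161 -0.3326  0.    ]
bottle scene 0.62 287.7 282.8 [ 0.522  -0.2174  0.    ]
dark_bottle top 0.94 304.6 164.5 [0.6814 0.1821 0.    ]
dark_bottle top 0.71 263.8 187.7 [0.5893 0.3307 0.    ]
dark_bottle top 0.47 227.1 215.6 [0.482  0.4598 0.    ]
dark_bottle scene 0.79 362.0 207.6 [0.6832 0.1789 0.    ]
beaker top 0.84 228.2 212.2 [0.4946 0.4566 0.    ]
beaker scene 0.7 334.0 155.5 [0.5102 0.488  0.    ]
1.25
```

View pics/top0z.png

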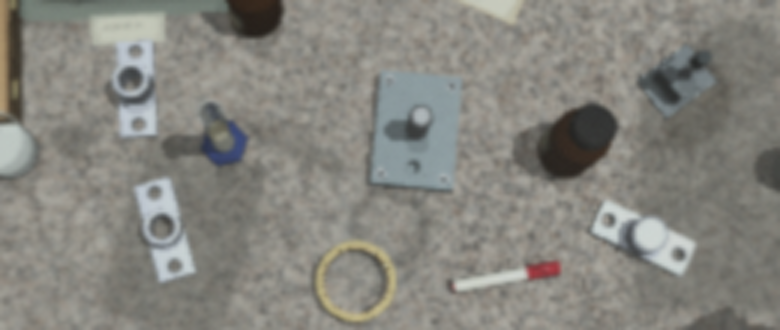

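View pics/scene0z.png

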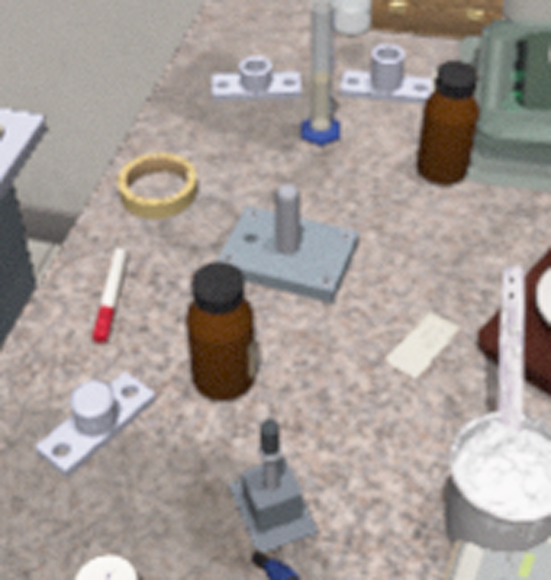

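```bash
cat >> h.py <<'E'
def st():
    o=manip.get_obs(); Rm=R.from_quat(o["ee_rot"]).as_matrix()
    return o,np.array(o["position"]),Rm
def togo(target,yawdir=None):
    """shift in tool axes in units; yawdir: desired world angle (deg) of jaw axis mod 180 -> turn"""
    o,p,Rm=st()
    print("t %.2f p %s xaxis %s yang %.2f F %s g %.3f"%(o["clock"],p.round(4),Rm[:,0].round(4),np.degrees(np.arctan2(Rm[1,1],Rm[0,1])),o["ft_force"].round(1),o["grip_width"]), "j",o["joint_pos"].round(2))
    if target is not None: print("shift units",(Rm.T@(np.array(target)-p)/.025).round(3))
    if yawdir is not None:
        y=np.degrees(np.arctan2(Rm[1,1],Rm[0,1]))
        d=(yawdir-y+90)%180-90   # world ccw change of jaw
        print("turn about tool x (deg), x down => -ccw:",round(-d,2))
E
python3 - <<'E'
from h import *
togo((0.584,0.323,0.30),0); print(st()[2].round(3))
i=manip.camera_info("wrist"); o,p,Rm=st()
print((Rm.T@(i["pose"][:3,3]-p)).round(4)); print((Rm.T@i["pose"][:3,:3]).round(3))
E
```

```text
t 1.25 p [ 0.2774 -0.5601  0.3039] xaxis [ 0. -0. -1.] yang -63.65 F [ 0.6 -0.3 -0.2] g 0.999 j [ 1.09  0.33 -0.06  1.46  0.02  1.35 -0.09]
shift units [  0.156 -26.21  -26.667]
turn about tool x (deg), x down => -ccw: -63.65
[[ 0.     0.444 -0.896]
 [-0.    -0.896 -0.444]
 [-1.     0.    -0.   ]]
[-0.0699 -0.0001 -0.0838]
[[ 0.    -0.328  0.945]
 [ 1.     0.001  0.   ]
 [-0.001  0.945  0.328]]
```

>>> arm_command --moves '[[[0,-0.05,-1,-1,0],[0,-0.05,-1,-1,0],[0,-0.05,-1,-1,0],[0,-0.05,-1,-1,0],[0,-0.05,-1,-1,0],[0,-0.05,-1,-1,0],[0,-0.05,-1,-1,0],[0,-0.05,-1,-1,0],[0,-0.05,-1,-1,0],[0,-0.05,-1,-1,0],[0,-0.05,-1,-1,0],[0,-0.05,-1,-1,0]]]'

```text
clock: 2.25
position: [0.4133, -0.1564, 0.3192]
ee_rot: [0.689, 0.161, -0.688, 0.161]
ft_force: [0.9, -0.1, -0.2]
grip_width: 1.0
```

>>> arm_command --moves '[[[0,0,-1,-1,0],[0,0,-1,-1,0],[0,0,-1,-1,0],[0,0,-1,-1,0],[0,0,-1,-1,0],[0,0,-1,-1,0],[0,0,-1,-1,0],[0,0,-1,-1,0],[0,0,-1,-1,0],[0,0,-1,-1,0],[0,0,-1,-1,0],[0,0,-1,-1,0]]]'

```text
clock: 3.25
position: [0.5493, 0.2453, 0.3189]
ee_rot: [0.689, 0.161, -0.688, 0.161]
ft_force: [0.2, -0.4, 0.2]
grip_width: 0.998
```

>>> arm_command --moves '[[[0,0,0,0,-7.16],[0,0,0,0,-7.16],[0,0,0,0,-7.16],[0,0,0,0,-7.16],[0,0,0,0,-7.16],[0,0,0,0,-7.16],[0,0,0,0,-7.16],[0,0,0,0,-7.16],[0,0,0,0,-7.16],[0,0,0,0,-7.16],[0,0,0,0,-7.16],[0,0,0,0,-7.16]]]'

```text
clock: 4.25
position: [0.5489, 0.2437, 0.319]
ee_rot: [0.392, 0.588, -0.392, 0.588]
ft_force: [0.5, 1.1, 0.2]
grip_width: 0.998
```

Run:
```python
from h import *
togo((0.53,0.323,0.32),90)
```

```text
t 4.25 p [0.5489 0.2437 0.319 ] xaxis [ 2.e-04 -2.e-04 -1.e+00] yang 22.60 F [0.5 1.1 0.2] g 0.998 j [ 0.28  0.45 -1.04  1.47  0.39  1.44 -0.37]
shift units [-0.042  0.522 -3.218]
turn about tool x (deg), x down => -ccw: -67.4
```

>>> arm_command --moves '[[[0,0,0.13,-0.8,-7],[0,0,0.23,-0.8,-7],[0,0,0.3,-0.7,-7],[0,0,0.4,-0.6,-7],[0,0,0.4,-0.4,-7],[0,0,0.4,0,-7],[0,0,0.4,0,-7],[0,0,0.4,0,-7],[0,0,0,0,-7],[0,0,0,0,-4.4],[0,0,0,0,0]]]'

```text
clock: 5.17
position: [0.5439, 0.3612, 0.3185]
ee_rot: [0.001, 0.707, -0.001, 0.707]
ft_force: [0.2, -0.5, 0.2]
grip_width: 0.999
```

Run:
```python
from h import *
togo((0.53,0.323,0.32),90)
i=manip.camera_info("wrist");im=manip.camera("wrist"); cv2.imwrite("pics/w1.png",im[:,:,::-1])
np.save("i1.npy",i,allow_pickle=True)
for q in ["tall_sleeve","short_sleeve"]:
    for k in manip.pinpoint(q,"wrist")[:3]:
        r,c=k["pixel"]; print(q,round(k["confidence"],2),c,r,onz(i,(c,r),0).round(4))
```

```text
t 5.17 p [0.5439 0.3612 0.3185] xaxis [-7.e-04  1.e-04 -1.e+00] yang 89.87 F [ 0.2 -0.5  0.2] g 0.999 j [ 0.1   0.67 -1.21  1.31  0.62  1.56  0.54]
shift units [-0.058 -1.529 -0.555]
turn about tool x (deg), x down => -ccw: -0.13
tall_sleeve 0.81 294.7 191.8 [0.584  0.3234 0.    ]
short_sleeve 0.85 253.4 52.2 [0.4085 0.2794 0.    ]
```

View pics/w1.png

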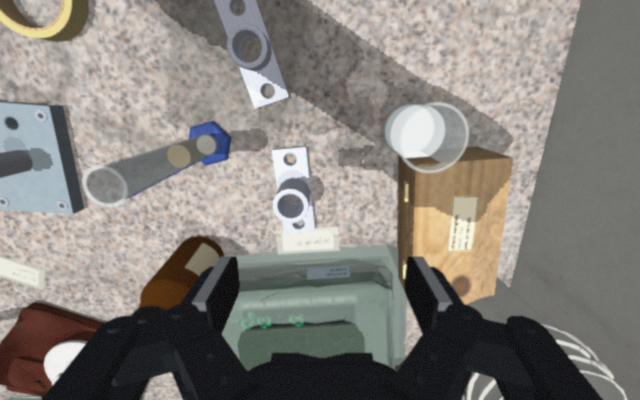

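The wrist view shows the tall sleeve at (293,195), with its tube top ring near (291,204) and ear holes near (290,158) and (299,224). The short sleeve is at (250,48), and the green apparatus lies clear beyond them. I'll refine the measurements from here.

Run:
```python
from h import *
i=np.load("i1.npy",allow_pickle=True).item()
im=cv2.imread("pics/w1.png")
for n,b in [("a",(250,140,340,250)),("b",(0,90,100,220))]:
    cv2.imwrite(f"pics/w1{n}.png",cv2.resize(im[b[1]:b[3],b[0]:b[2]],None,fx=5,fy=5,interpolation=cv2.INTER_CUBIC)[:600,:800])
P=lambda c,r,z:onz(i,(c,r),z)
a,b=P(290,158,.012),P(299,224,.012);print("ears",a,b,(a+b)/2,np.linalg.norm(a-b),np.degrees(np.arctan2(*(b-a)[[1,0]])))
print("top",P(291,204,.064))
print("spindle hole",P(12,123,.02))
# spindle from top
t=manip.camera_info("top");im=cv2.imread("pics/top0.png")
cv2.imwrite("pics/t0s.png",cv2.resize(im[170:240,320:400],None,fx=8,fy=8,interpolation=cv2.INTER_CUBIC))
s=cv2.imread("pics/scene0.png");cv2.imwrite("pics/s0s.png",cv2.resize(s[195:265,270:350],None,fx=8,fy=8,interpolation=cv2.INTER_CUBIC))
```

```text
ears [0.53400964 0.31986985 0.012     ] [0.62769676 0.3291123  0.012     ] [0.5808532  0.32449108 0.012     ] 0.09414190706090815 5.634127528701256
top [0.57854812 0.32475275 0.064     ]
spindle hole [ 0.48938247 -0.01576047  0.02      ]
```

View pics/w1a.png

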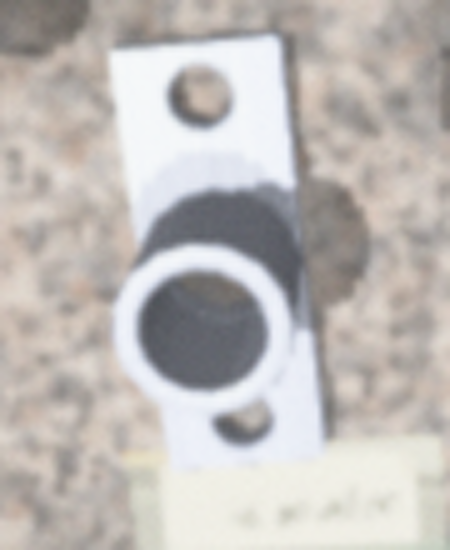

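View pics/t0s.png

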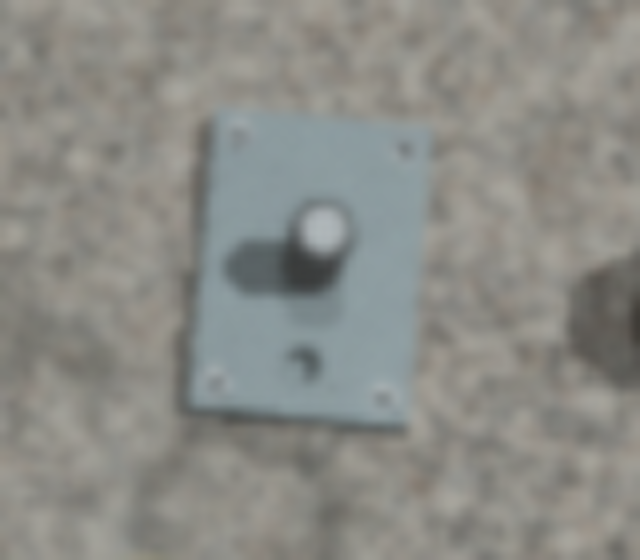

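>>> arm_command --moves '[[[0,0,-0.75,0.75,0],[0,0.2,-0.72,0.71,0],[0,1,0,0,-6],[0,1,0,0,0],[0,1,0,0,0],[0,1,0,0,0],[0,0,0,0,0]]]'

```text
clock: 5.9
position: [0.5793, 0.3223, 0.209]
ee_rot: [-0.035, 0.708, 0.033, 0.705]
ft_force: [0.3, -1.0, -0.4]
grip_width: 1.002
```

Run:
```python
from h import *
togo((0.5805,0.3245,0.10),95.8)
i=manip.camera_info("wrist");im=manip.camera("wrist"); cv2.imwrite("pics/w2.png",im[:,:,::-1])
np.save("i2.npy",i,allow_pickle=True)
```

```text
t 5.90 p [0.5793 0.3223 0.209 ] xaxis [-0.0047 -0.0042 -1.    ] yang 95.52 F [ 0.3 -1.  -0.4] g 1.002 j [ 0.16  0.78 -1.16  1.42  0.71  1.41  0.66]
shift units [4.36 0.1  0.08]
turn about tool x (deg), x down => -ccw: -0.28
```

View pics/w2.png

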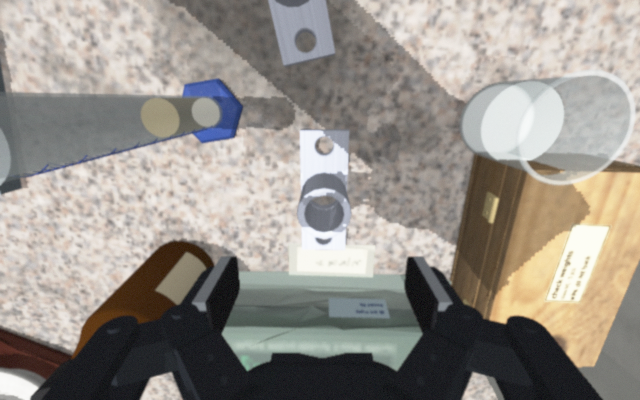

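The sleeve sits centred between the jaws, with its tube top at (324,211). I'm descending.

>>> arm_command --moves '[[[0,1,0.05,0.04,0],[0,1,0.05,0.04,0],[0,1,0,0,0],[0,0.9,0,0,0],[0,0.45,0,0,0],[0,0,0,0,0]]]'

```text
clock: 6.45
position: [0.5818, 0.3264, 0.1043]
ee_rot: [-0.035, 0.707, 0.034, 0.706]
ft_force: [-0.9, -0.4, 0.4]
grip_width: 1.001
```

Run:
```python
from h import *
i=np.load("i2.npy",allow_pickle=True).item()
print(onz(i,(324,211),.064))
togo((0.5805,0.3245,0.10),95.8)
i=manip.camera_info("wrist");im=manip.camera("wrist"); cv2.imwrite("pics/w3.png",im[:,:,::-1])
```

```text
[0.57849001 0.32346194 0.064     ]
t 6.45 p [0.5818 0.3264 0.1043] xaxis [-0.0014 -0.0012 -1.    ] yang 95.60 F [-0.9 -0.4  0.4] g 1.001 j [ 0.13  0.88 -1.08  1.49  0.8   1.26  0.61]
shift units [ 0.171 -0.07  -0.057]
turn about tool x (deg), x down => -ccw: -0.2
```

View pics/w3.png

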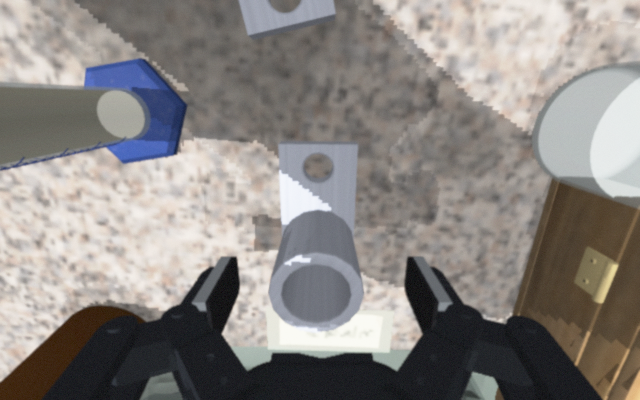

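Run:
```python
from h import *
i=manip.camera_info("wrist")
print(onz(i,(317,290),.064), onz(i,(319,167),.012))
```

```text
[0.58008833 0.32457166 0.064     ] [0.53531355 0.32070286 0.012     ]
```

>>> arm_command --moves '[[[0,0.17,-0.07,-0.06,0],[0.4,0,0,0,0],[1,0,0,0,0],[1,0,0,0,0],[1,0,0,0,0],[1,0,0,0,0],[1,0,0,0,0],[1,0,0,0,0]]]' --force 60

```text
clock: 7.17
position: [0.5809, 0.3251, 0.1021]
ee_rot: [-0.035, 0.706, 0.035, 0.707]
ft_force: [-0.2, -2.2, 5.7]
grip_width: 0.506
```

Run:
```python
from h import *
togo((0.58,0.3245,0.40),95.8)
```

```text
t 7.17 p [0.5809 0.3251 0.1021] xaxis [ 1.3e-03  3.0e-04 -1.0e+00] yang 95.64 F [-0.2 -2.2  5.7] g 0.506 j [ 0.13  0.88 -1.08  1.5   0.8   1.25  0.61]
shift units [-11.915  -0.02   -0.025]
turn about tool x (deg), x down => -ccw: -0.16
```

>>> arm_command --moves '[[[1,-0.4,0,0,0],[1,-0.9,0,0,0],[1,-1,0,0,0],[1,-1,0,0,0],[1,-1,0,0,0],[1,-1,0,0,0],[1,-1,0,0,0],[1,-1,0,0,0],[1,-1,0,0,0],[1,-0.7,0,0,0],[1,-0.4,0,0,0],[1,0,0,0,0]]]'

```text
clock: 8.17
position: [0.5805, 0.3256, 0.3384]
ee_rot: [-0.034, 0.705, 0.036, 0.707]
ft_force: [0.5, 1.2, -3.4]
grip_width: 0.505
```

>>> arm_command --moves '[[[1,0,-0.5,-0.1,0],[1,0,-1,-0.2,0],[1,0,-1,-0.2,0],[1,0,-1,-0.2,0],[1,0,-1,-0.2,0],[1,0,-1,-0.2,0],[1,0,-1,-0.2,0],[1,0,-1,-0.2,0],[1,0,-0.5,-0.1,0],[1,0,0,0,0]]]'

```text
clock: 9.0
position: [0.5608, 0.1177, 0.3342]
ee_rot: [-0.034, 0.707, 0.032, 0.706]
ft_force: [-0.6, 0.0, -3.3]
grip_width: 0.5
```

Run:
```python
from h import *
togo(None)
i=manip.camera_info("wrist");im=manip.camera("wrist"); cv2.imwrite("pics/w4.png",im[:,:,::-1])
np.save("i4.npy",i,allow_pickle=True)
for q in ["spindle_top","spindle_hole"]:
    for k in manip.pinpoint(q,"wrist")[:2]:
        r,c=k["pixel"]; print(q,round(k["confidence"],2),c,r,onz(i,(c,r),.108 if "top" in q else .02).round(4))
```

```text
t 9.00 p [0.5608 0.1177 0.3342] xaxis [-0.0021 -0.0023 -1.    ] yang 95.35 F [-0.6  0.  -3.3] g 0.500 j [ 0.7   0.54 -1.36  1.51  0.53  1.52  1.01]
spindle_top 0.95 189.9 146.2 [ 0.5353 -0.0189  0.108 ]
spindle_hole 0.6 218.5 94.6 [ 0.4852 -0.0185  0.02  ]
```

View pics/w4.png

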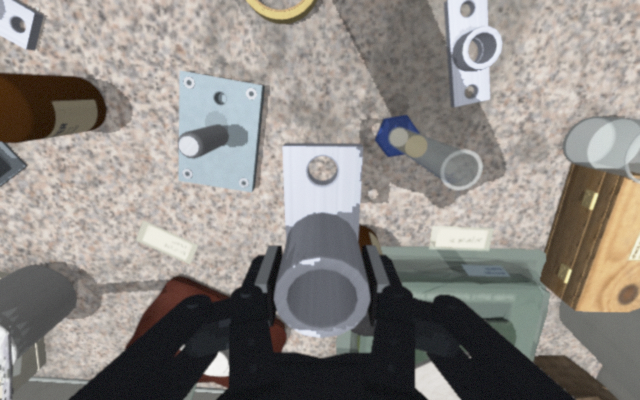

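Run:
```python
from h import *
i=np.load("i4.npy",allow_pickle=True).item()
im=cv2.imread("pics/w4.png")
b=(170,60,275,200)
cv2.imwrite("pics/w4a.png",cv2.resize(im[b[1]:b[3],b[0]:b[2]],None,fx=4.2,fy=4.2,interpolation=cv2.INTER_CUBIC))
t=manip.camera_info("top"); print(onz(t,(360.3,198.75),.108))
s=manip.camera_info("scene")
```

```text
[ 0.53398159 -0.02127559  0.108     ]
```

View pics/w4a.png

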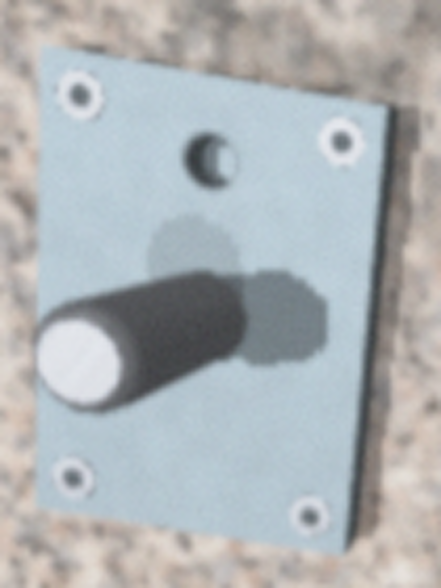

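View pics/s0s.png

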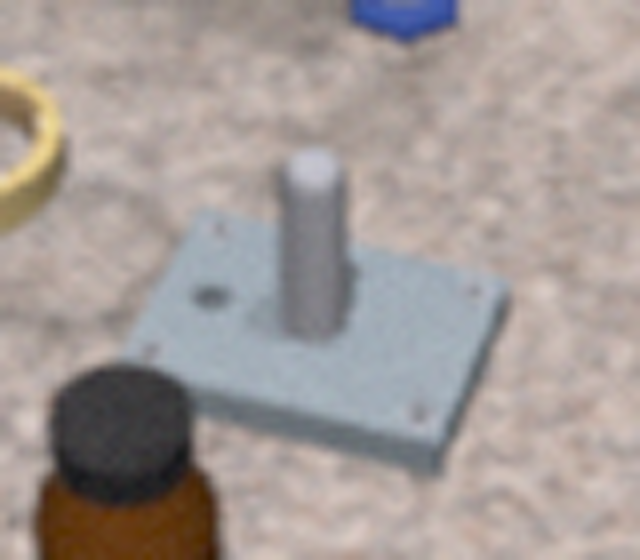

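Run:
```python
from h import *
i=np.load("i4.npy",allow_pickle=True).item()
P=lambda x,y,z:onz(i,(170+x/4.2,60+y/4.2),z)
C=[P(*c,.02) for c in [(42,48),(390,105),(348,550),(36,508)]]
for c in C: print(c.round(4))
print("centre",np.mean(C,0).round(4), [np.linalg.norm(C[k]-C[k-1]).round(4) for k in range(4)])
d=(C[0]+C[1]-C[2]-C[3]);print("yaw",np.degrees(np.arctan2(d[1],d[0])))
h=P(210,160,.02);t=P(80,362,.108);print("hole",h,"top",t,np.linalg.norm((h-t)[:2]),np.degrees(np.arctan2(*(h-t)[[1,0]])))
s=manip.camera_info("scene")
print(onz(s,(270+315/8,195+170/8),.108),onz(s,(270+212/8,195+297/8),.02))
t=manip.camera_info("top");print(onz(t,(320+303/8,170+365/8),.02))
```

```text
[ 0.4632 -0.0642  0.02  ]
[0.4689 0.0358 0.02  ]
[0.6066 0.0261 0.02  ]
[ 0.602  -0.0748  0.02  ]
centre [ 0.5352 -0.0193  0.02  ] [np.float64(0.1392), np.float64(0.1002), np.float64(0.1381), np.float64(0.101)]
yaw 175.7970016999596
hole [ 0.48915768 -0.01677127  0.02      ] top [ 0.53534759 -0.01974808  0.108     ] 0.04628572530664551 176.31255099748677
[ 0.53981238 -0.02819451  0.108     ] [ 0.49264254 -0.02241238  0.02      ]
[ 0.48831825 -0.01856345  0.02      ]
```

>>> arm_command --moves '[[[1,0,0,0,4.7],[1,0,0,0,4.7],[1,0,0,0,0]]]'

```text
clock: 9.4
position: [0.56, 0.1236, 0.3357]
ee_rot: [0.024, 0.707, -0.024, 0.707]
ft_force: [-0.5, 1.1, -3.6]
grip_width: 0.505
```

Run:
```python
from h import *
togo((.535,-.0195,.30),86)
```

```text
t 9.40 p [0.56   0.1236 0.3357] xaxis [-2.e-04  1.e-04 -1.e+00] yang 86.18 F [-0.5  1.1 -3.6] g 0.505 j [ 0.68  0.51 -1.33  1.51  0.5   1.51  0.85]
shift units [ 1.427 -5.776 -0.617]
turn about tool x (deg), x down => -ccw: 0.18
```

>>> arm_command --moves '[[[1,0,-0.6,-0.1,0],[1,0.3,-1,-0.1,0],[1,0.6,-1,-0.1,0],[1,0.6,-1,-0.1,0],[1,0.6,-1,-0.1,0],[1,0.6,-0.8,-0.1,0],[1,0.3,-0.38,0,0],[1,0,0,0,0]]]'

```text
clock: 10.07
position: [0.5356, -0.0232, 0.2591]
ee_rot: [0.023, 0.708, -0.023, 0.706]
ft_force: [0.1, 0.6, -2.8]
grip_width: 0.499
```

Run:
```python
from h import *
togo((.535,-.0195,.25),86)
i=manip.camera_info("wrist");im=manip.camera("wrist"); cv2.imwrite("pics/w5.png",im[:,:,::-1])
```

```text
t 10.07 p [ 0.5356 -0.0232  0.2591] xaxis [-2.6e-03 -3.0e-04 -1.0e+00] yang 86.22 F [ 0.1  0.6 -2.8] g 0.499 j [ 1.03  0.51 -1.35  1.71  0.51  1.35  1.09]
shift units [ 0.366  0.146 -0.031]
turn about tool x (deg), x down => -ccw: 0.22
```

View pics/w5.png

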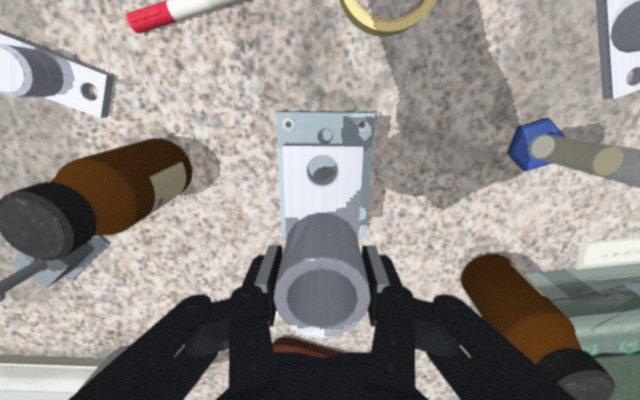

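Run:
```python
from h import *
o,p,Rm=st(); print(p)
i=manip.camera_info("wrist")
im=cv2.imread("pics/w5.png")
b=(260,100,390,340)
cv2.imwrite("pics/w5a.png",cv2.resize(im[b[1]:b[3],b[0]:b[2]],None,fx=2.5*1,fy=2.5,interpolation=cv2.INTER_CUBIC))
for n,c,z in [("hole",(326,135),.02),("ear",(322,169),p[2]-.102+.012),("tubetop",(321,292),p[2]-.102+.064)]:
    print(n,onz(i,c,z).round(4))
```

```text
[ 0.53599771 -0.02110279  0.26053096]
hole [ 0.4889 -0.0137  0.02  ]
ear [ 0.4891 -0.0181  0.1705]
tubetop [ 0.5318 -0.0213  0.2225]
```

View pics/w5a.png

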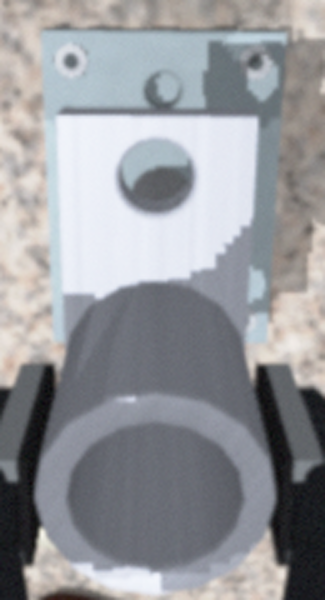

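>>> arm_command --moves '[[[1,0.6,0.06,0.03,0],[1,0.6,0.03,0,0],[1,0.4,0,0,0],[1,0,0,0,0],[1,0,0,0,0]]]'

```text
clock: 10.53
position: [0.5367, -0.0182, 0.2203]
ee_rot: [0.023, 0.707, -0.022, 0.706]
ft_force: [0.3, -0.4, -2.2]
grip_width: 0.508
```

Run:
```python
from h import *
togo((.5365,-.019,.20),86)
i=manip.camera_info("wrist");im=manip.camera("wrist"); cv2.imwrite("pics/w6.png",im[:,:,::-1])
cv2.imwrite("pics/w6a.png",cv2.resize(im[100:340,260:390,::-1],None,fx=2.5*1,fy=2.5,interpolation=cv2.INTER_CUBIC))
im=manip.camera("scene");cv2.imwrite("pics/s6.png",cv2.resize(im[160:280,240:400,::-1],None,fx=5,fy=5,interpolation=cv2.INTER_CUBIC))
togo((.5365,-.019,.20),86)
np.save("i6.npy",i,allow_pickle=True)
```

```text
t 10.53 p [ 0.5367 -0.0182  0.2203] xaxis [-1.2e-03  3.0e-04 -1.0e+00] yang 86.36 F [ 0.3 -0.4 -2.2] g 0.508 j [ 0.99  0.54 -1.31  1.75  0.55  1.28  1.05]
shift units [ 0.811 -0.033 -0.005]
turn about tool x (deg), x down => -ccw: 0.36
t 10.63 p [ 0.5372 -0.0185  0.2213] xaxis [ 6.e-04  1.e-04 -1.e+00] yang 86.30 F [-0.5  0.1 -3.2] g 0.499 j [ 0.99  0.54 -1.31  1.75  0.55  1.28  1.05]
shift units [ 0.853 -0.021 -0.029]
turn about tool x (deg), x down => -ccw: 0.3
```

View pics/w6a.png

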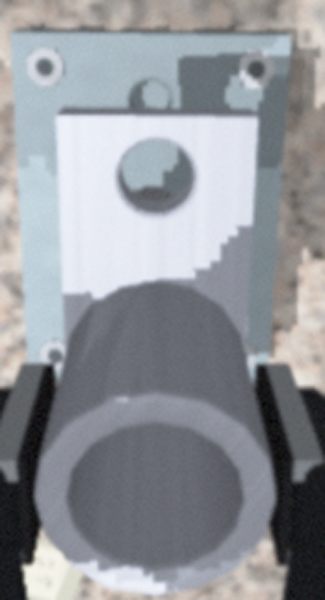

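View pics/s6.png

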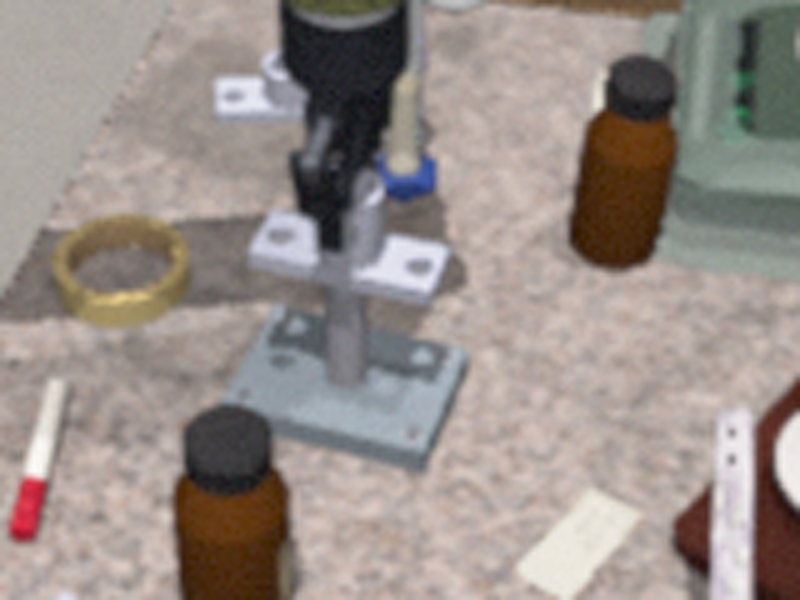

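>>> arm_command --moves '[[[1,0.3,-0.02,-0.02,0],[1,0.3,0,0,0],[1,0.3,0,0,0],[1,0,0,0,0]]]'

```text
clock: 10.97
position: [0.5357, -0.0199, 0.1966]
ee_rot: [0.023, 0.707, -0.023, 0.706]
ft_force: [-1.1, 0.3, -3.4]
grip_width: 0.506
```

Run:
```python
from h import *
togo((.5365,-.019,.122),86)
```

```text
t 10.97 p [ 0.5357 -0.0199  0.1966] xaxis [-2.1e-03 -1.0e-04 -1.0e+00] yang 86.25 F [-1.1  0.3 -3.4] g 0.506 j [ 0.97  0.56 -1.29  1.78  0.57  1.24  1.03]
shift units [2.985 0.038 0.035]
turn about tool x (deg), x down => -ccw: 0.25
```

>>> arm_command --moves '[[[1,0.4,0.02,0.02,0.2],[1,0.4,0,0,0],[1,0.4,0,0,0],[1,0.4,0,0,0],[1,0.4,0,0,0],[1,0.3,0,0,0],[1,0.2,0,0,0],[1,0.1,0,0,0],[1,0,0,0,0]]]'

```text
clock: 11.72
position: [0.5362, -0.0194, 0.1321]
ee_rot: [0.024, 0.707, -0.025, 0.706]
ft_force: [-4.2, -2.2, -6.1]
grip_width: 0.503
```

Run:
```python
from h import *
togo((.5365,-.019,.122),86)
```

```text
t 11.72 p [ 0.5362 -0.0194  0.1321] xaxis [-2.2e-03 -5.0e-04 -1.0e+00] yang 86.05 F [-4.2 -2.2 -6.1] g 0.503 j [ 0.91  0.64 -1.2   1.83  0.65  1.14  0.98]
shift units [0.404 0.018 0.01 ]
turn about tool x (deg), x down => -ccw: 0.05
```

>>> arm_command --moves '[[[1,0.15,-0.02,-0.04,0],[1,0.1,0,0,0],[1,0.08,0,0,0],[1,0.05,0,0,0],[1,0,0,0,0]]]'

```text
clock: 12.13
position: [0.536, -0.0194, 0.1236]
ee_rot: [0.024, 0.707, -0.024, 0.707]
ft_force: [-1.8, -1.9, -5.1]
grip_width: 0.505
```

Run:
```python
from h import *
togo((.5365,-.019,.122),86)
i=manip.camera_info("wrist");im=manip.camera("wrist"); cv2.imwrite("pics/w7.png",im[:,:,::-1])
im=manip.camera("scene");cv2.imwrite("pics/s7.png",cv2.resize(im[160:280,240:400,::-1],None,fx=5,fy=5,interpolation=cv2.INTER_CUBIC))
```

```text
t 12.13 p [ 0.536  -0.0194  0.1236] xaxis [ 1.e-04  2.e-04 -1.e+00] yang 86.07 F [-1.8 -1.9 -5.1] g 0.505 j [ 0.9   0.64 -1.19  1.84  0.67  1.13  0.97]
shift units [0.065 0.016 0.02 ]
turn about tool x (deg), x down => -ccw: 0.07
```

View pics/s7.png

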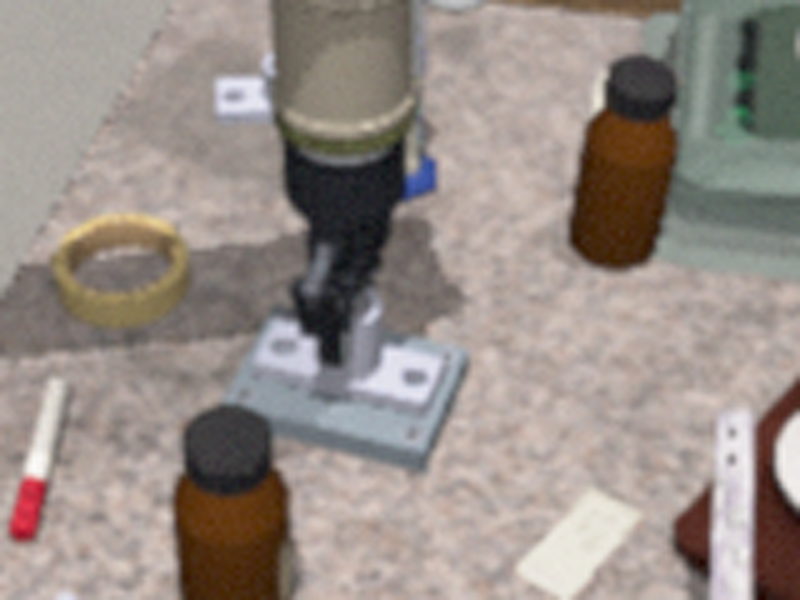

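View pics/w7.png

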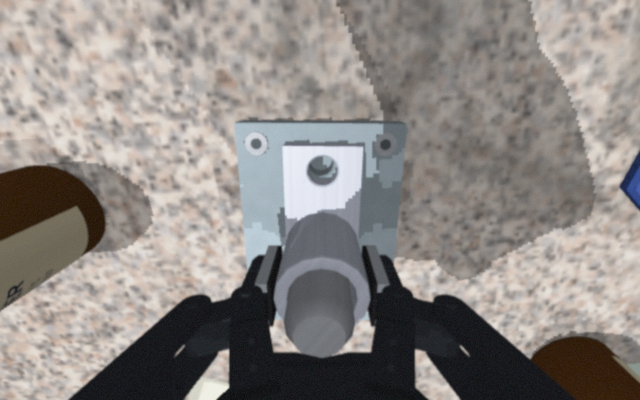

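The sleeve is over the shaft, and the plate hole shows concentric through the ear hole at (322,171). I'm lowering the last bit and releasing.

>>> arm_command --moves '[[[1,0.06,0,0,0],[1,0.03,0,0,0],[1,0,0,0,0]]]'

```text
clock: 12.48
position: [0.5361, -0.0194, 0.1221]
ee_rot: [0.024, 0.707, -0.024, 0.707]
ft_force: [-4.2, -2.5, 3.0]
grip_width: 0.501
```

Run:
```python
from h import *
togo((.5365,-.019,.122),86)
im=manip.camera("wrist"); cv2.imwrite("pics/w7a.png",cv2.resize(im[110:360,220:420,::-1],None,fx=2.4,fy=2.4,interpolation=cv2.INTER_CUBIC))
```

```text
t 12.48 p [ 0.5361 -0.0194  0.1221] xaxis [ 1.e-04 -5.e-04 -1.e+00] yang 86.06 F [-4.2 -2.5  3. ] g 0.501 j [ 0.9   0.65 -1.19  1.84  0.67  1.13  0.97]
shift units [0.004 0.018 0.017]
turn about tool x (deg), x down => -ccw: 0.06
```

View pics/w7a.png

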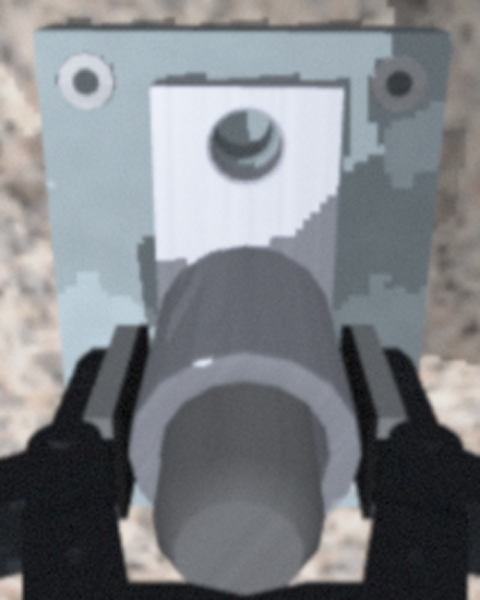

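>>> arm_command --moves '[[[0.6,0,0,0,0],[0.2,0,0,0,0],[0,0,0,0,0],[0,0,0,0,0],[0,0,0,0,0],[0,-0.2,0,0,0],[0,-0.5,0,0,0]]]'

```text
clock: 13.12
position: [0.5354, -0.0194, 0.1387]
ee_rot: [0.024, 0.707, -0.024, 0.706]
ft_force: [-0.1, -0.0, -0.3]
grip_width: 0.997
```

Run:
```python
from h import *
togo((.5365,-.019,.31),86)
im=manip.camera("wrist"); cv2.imwrite("pics/w8.png",im[:,:,::-1])
```

```text
t 13.12 p [ 0.5354 -0.0194  0.1387] xaxis [-1.8e-03  4.0e-04 -1.0e+00] yang 86.08 F [-0.1 -0.  -0.3] g 0.997 j [ 0.92  0.63 -1.21  1.83  0.64  1.15  0.98]
shift units [-6.851  0.023  0.032]
turn about tool x (deg), x down => -ccw: 0.08
```

View pics/w8.png

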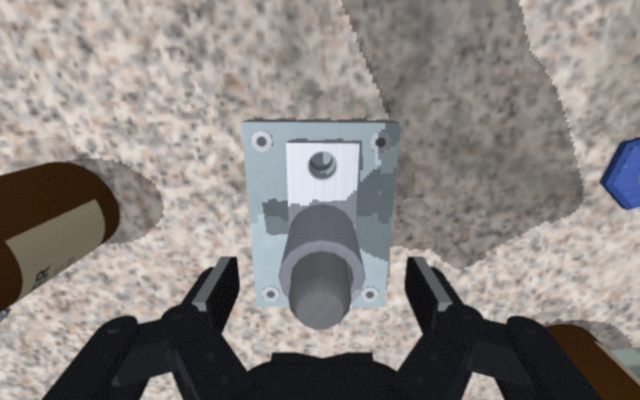

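The sleeve is released and seated, flange flat and in line with the plate's screws. I'm lifting and moving to the cup.

>>> arm_command --moves '[[[0,-0.9,0,0,0],[0,-1,0,0,0],[0,-1,0,0,0],[0,-1,0,0,0],[0,-1,0,0,7],[0,-1,0,0,7],[0,-0.7,0,0,7],[0,-0.3,0,0,1],[0,0,0,0,0]]]'

```text
clock: 13.92
position: [0.5365, -0.0191, 0.3136]
ee_rot: [0.158, 0.688, -0.158, 0.69]
ft_force: [-0.4, -1.3, 0.2]
grip_width: 0.998
```

Run:
```python
from h import *
togo((.415,-.29,.31),64)
```

```text
t 13.92 p [ 0.5365 -0.0191  0.3136] xaxis [ 0.0032 -0.0014 -1.    ] yang 64.19 F [-0.4 -1.3  0.2] g 0.998 j [ 1.01  0.4  -1.31  1.64  0.4   1.41  0.78]
shift units [  0.145 -11.872   0.342]
turn about tool x (deg), x down => -ccw: 0.19
```

>>> arm_command --moves '[[[0,0,-0.8,0.03,0],[0,0,-1,0.03,0],[0,0,-1,0.03,0],[0,0,-1,0.03,0],[0,0,-1,0.03,0],[0,0,-1,0.03,0],[0,0,-1,0.03,0],[0,0,-1,0.03,0],[0,0,-1,0.03,0],[0,0,-1,0.03,0],[0,0,-1,0.03,0],[0,0,-1,0,0]]]'

```text
clock: 14.92
position: [0.4132, -0.2894, 0.3105]
ee_rot: [0.157, 0.69, -0.157, 0.689]
ft_force: [0.1, -0.2, 0.2]
grip_width: 0.996
```

>>> arm_command --moves '[[[0,0,0,0,0],[0,0,0,0,0]]]'

```text
clock: 15.08
position: [0.4133, -0.2895, 0.3104]
ee_rot: [0.159, 0.69, -0.158, 0.689]
ft_force: [0.3, 0.8, -0.0]
grip_width: 1.0
```

Run:
```python
from h import *
togo((.405,-.29,.31),64)
i=manip.camera_info("wrist");im=manip.camera("wrist"); cv2.imwrite("pics/w9.png",im[:,:,::-1])
np.save("i9.npy",i,allow_pickle=True)
for q in ["end_cup","lock_rod","rod_stand"]:
    for k in manip.pinpoint(q,"wrist")[:2]:
        r,c=k["pixel"]; print(q,round(k["confidence"],2),c,r,onz(i,(c,r),0).round(4))
```

```text
t 15.08 p [ 0.4133 -0.2895  0.3104] xaxis [-9.0e-04  1.6e-03 -1.0e+00] yang 64.09 F [ 0.3  0.8 -0. ] g 1.000 j [ 1.71  0.32 -1.37  1.71  0.31  1.37  1.4 ]
shift units [ 0.017 -0.163 -0.288]
turn about tool x (deg), x down => -ccw: 0.09
end_cup 0.85 317.3 164.9 [ 0.4107 -0.2949  0.    ]
rod_stand 0.62 631.9 178.6 [0.611  0.0756 0.    ]
rod_stand 0.59 346.9 287.1 [ 0.6021 -0.338   0.    ]
```

View pics/w9.png

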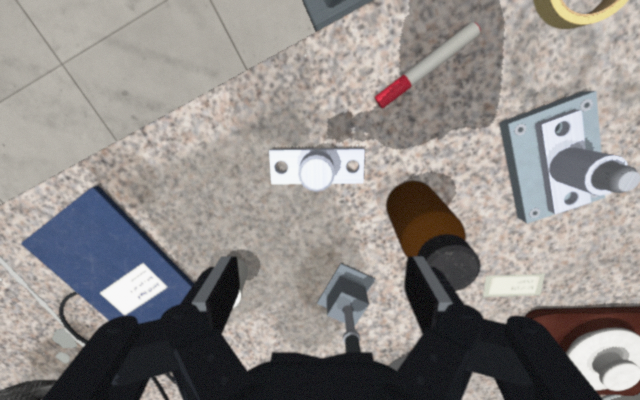

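Run:
```python
from h import *
i=np.load("i9.npy",allow_pickle=True).item()
im=cv2.imread("pics/w9.png")
b=(260,140,375,200)
cv2.imwrite("pics/w9a.png",cv2.resize(im[b[1]:b[3],b[0]:b[2]],None,fx=6,fy=6,interpolation=cv2.INTER_CUBIC))
```

```text
(no output)
```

View pics/w9a.png

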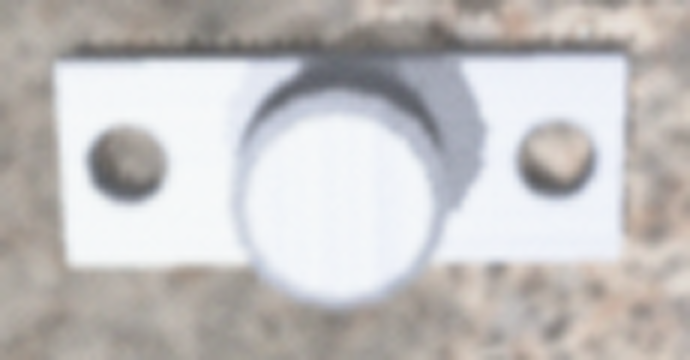

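Run:
```python
from h import *
i=np.load("i9.npy",allow_pickle=True).item()
P=lambda x,y,z:onz(i,(260+x/6,140+y/6),z)
a,b=P(127,163,.012),P(557,158,.012)
print((a+b)/2,np.linalg.norm(a-b),np.degrees(np.arctan2(*(b-a)[[1,0]])))
C=[P(*c,.012) for c in [(55,62),(628,55),(620,262),(68,266)]]
print(np.mean(C,0),[np.linalg.norm(C[k]-C[k-1]).round(4) for k in range(4)]);d=C[1]+C[2]-C[0]-C[3];print(np.degrees(np.arctan2(d[1],d[0])))
c=P(340,206,.05);print("top",c)
togo(((a+b)[0]/2,(a+b)[1]/2,.092),64.6)
```

```text
[ 0.41031507 -0.29495537  0.012     ] 0.09208291137230175 64.84595653060819
[ 0.41092883 -0.29507781  0.012     ] [np.float64(0.0446), np.float64(0.1204), np.float64(0.0452), np.float64(0.1206)]
64.73235004772125
top [ 0.41061606 -0.29490874  0.05      ]
t 15.28 p [ 0.4148 -0.2871  0.3114] xaxis [-2.e-04  2.e-04 -1.e+00] yang 64.25 F [-0.4 -0.1 -0. ] g 0.997 j [ 1.7   0.31 -1.37  1.71  0.31  1.37  1.4 ]
shift units [ 8.775 -0.36  -0.022]
turn about tool x (deg), x down => -ccw: -0.35
```

>>> arm_command --moves '[[[0,0.6,-0.2,0,-0.5],[0,1,-0.16,0,0],[0,1,0,0,0],[0,1,0,0,0],[0,1,0,0,0],[0,1,0,0,0],[0,0.9,0,0,0],[0,0.5,0,0,0],[0,0,0,0,0],[0,0,0,0,0]]]'

```text
clock: 16.12
position: [0.4109, -0.2959, 0.1371]
ee_rot: [0.155, 0.69, -0.155, 0.69]
ft_force: [-0.4, 0.1, 0.6]
grip_width: 0.997
```

Run:
```python
from h import *
togo((.4106,-.2950,.092),64.8)
i=manip.camera_info("wrist");im=manip.camera("wrist"); cv2.imwrite("pics/w10.png",im[:,:,::-1])
np.save("i10.npy",i,allow_pickle=True)
```

```text
t 16.12 p [ 0.4109 -0.2959  0.1371] xaxis [ 2.e-04  4.e-04 -1.e+00] yang 64.65 F [-0.4  0.1  0.6] g 0.997 j [ 1.52  0.52 -1.17  1.91  0.54  1.08  1.25]
shift units [ 1.804  0.025 -0.028]
turn about tool x (deg), x down => -ccw: -0.15
```

View pics/w10.png

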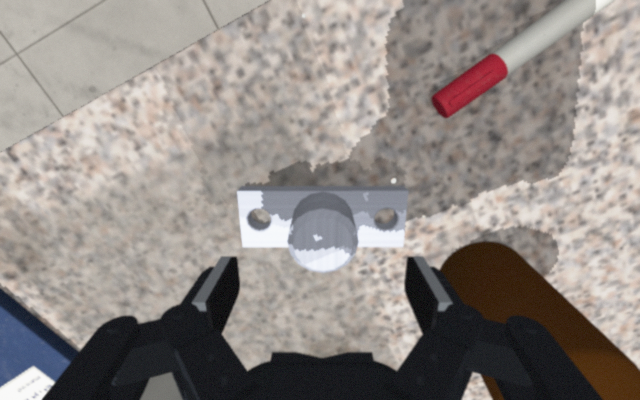

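>>> arm_command --moves '[[[0,0.9,0.02,-0.02,0],[0,0.6,0,0,0],[0,0.3,0,0,0],[0,0,0,0,0]]]'

```text
clock: 16.5
position: [0.4097, -0.2955, 0.0907]
ee_rot: [0.156, 0.69, -0.155, 0.689]
ft_force: [-0.3, 0.5, 1.0]
grip_width: 1.0
```

Run:
```python
from h import *
i=np.load("i10.npy",allow_pickle=True).item()
a,b=onz(i,(260,219),.012),onz(i,(386,218),.012);print((a+b)/2,np.degrees(np.arctan2(*(b-a)[[1,0]])))
togo((.4106,-.2950,.092),64.8)
i=manip.camera_info("wrist");im=manip.camera("wrist"); cv2.imwrite("pics/w11.png",im[:,:,::-1])
```

```text
[ 0.40958647 -0.29462179  0.012     ] 65.22483461110168
t 16.50 p [ 0.4097 -0.2955  0.0907] xaxis [-0.0013  0.0011 -1.    ] yang 64.57 F [-0.3  0.5  1. ] g 1.000 j [ 1.46  0.58 -1.1   1.94  0.61  1.01  1.2 ]
shift units [-0.05   0.034  0.024]
turn about tool x (deg), x down => -ccw: -0.23
```

View pics/w11.png

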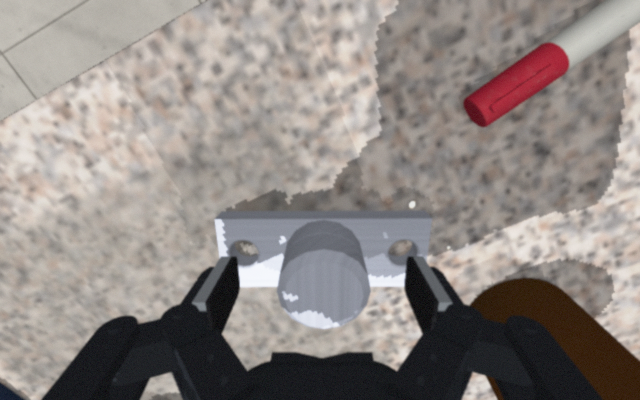

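>>> arm_command --moves '[[[0.4,0,0.03,0.02,0],[1,0,0,0,0],[1,0,0,0,0],[1,0,0,0,0],[1,0,0,0,0],[1,0,0,0,0],[1,0,0,0,0]]]' --force 60

```text
clock: 17.13
position: [0.4114, -0.2955, 0.0927]
ee_rot: [0.155, 0.69, -0.156, 0.69]
ft_force: [-3.9, 2.6, 9.9]
grip_width: 0.498
```

Run:
```python
from h import *
togo((.4106,-.2950,.092),64.8)
i=manip.camera_info("wrist");im=manip.camera("wrist"); cv2.imwrite("pics/w12.png",im[:,:,::-1])
np.save("i12.npy",i,allow_pickle=True)
```

```text
t 17.13 p [ 0.4114 -0.2955  0.0927] xaxis [ 4.e-04 -9.e-04 -1.e+00] yang 64.56 F [-3.9  2.6  9.9] g 0.498 j [ 1.46  0.58 -1.1   1.94  0.61  1.01  1.2 ]
shift units [ 0.027  0.004 -0.036]
turn about tool x (deg), x down => -ccw: -0.24
```

View pics/w12.png

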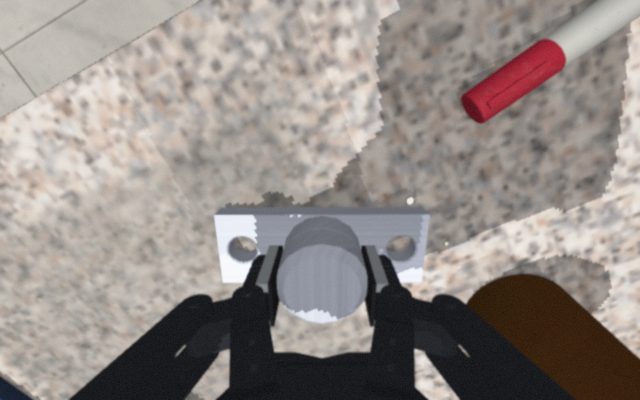

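Run:
```python
from h import *
i=np.load("i12.npy",allow_pickle=True).item()
a,b=onz(i,(243,248),.012),onz(i,(401,248),.012);m=(a+b)/2;print(m,np.linalg.norm(a-b),np.degrees(np.arctan2(*(b-a)[[1,0]])))
o,p,Rm=st(); print("rel tool",Rm.T@(m-p)*1000)
```

```text
[ 0.4092592  -0.29482519  0.012     ] 0.09142998911821766 64.6673633983019
rel tool [80.68010964 -0.26564428 -2.24860105]
```

>>> arm_command --moves '[[[1,-0.4,0,0,0],[1,-0.8,0,0,0],[1,-1,0,0,0],[1,-1,0,0,0],[1,-1,0,0,0],[1,-1,0,0,0],[1,-1,0,0,0],[1,-1,0,0,0],[1,-0.8,0,0,0],[1,-0.4,0,0,0],[1,0,0,0,0]]]'

```text
clock: 18.1
position: [0.4116, -0.2954, 0.3036]
ee_rot: [0.155, 0.689, -0.156, 0.691]
ft_force: [0.7, -0.1, -3.0]
grip_width: 0.494
```

Run:
```python
from h import *
togo((.536,-.0194,.31),64.8)
```

```text
t 18.10 p [ 0.4116 -0.2954  0.3036] xaxis [ 0.0018 -0.0023 -1.    ] yang 64.56 F [ 0.7 -0.1 -3. ] g 0.494 j [ 1.7   0.32 -1.36  1.72  0.32  1.36  1.41]
shift units [-0.273 12.108 -0.248]
turn about tool x (deg), x down => -ccw: -0.24
```

>>> arm_command --moves '[[[1,0,0.6,-0.02,0],[1,0,1,-0.02,0],[1,0,1,-0.02,0],[1,0,1,-0.02,0],[1,0,1,-0.02,0],[1,0,1,-0.02,0],[1,0,1,-0.02,0],[1,0,1,-0.02,0],[1,0,1,-0.02,0],[1,0,1,-0.02,0],[1,0,1,-0.02,0],[1,0,0.6,-0.02,0]]]'

```text
clock: 19.1
position: [0.5256, -0.0363, 0.3002]
ee_rot: [0.155, 0.691, -0.154, 0.689]
ft_force: [0.3, 0.2, -2.0]
grip_width: 0.492
```

>>> arm_command --moves '[[[1,0,0.5,0,3],[1,0,0,0,7],[1,0,0,0,7],[1,0,0,0,7],[1,0,0,0,7],[1,0,0,0,7],[1,0,0,0,7],[1,0,0,0,7],[1,0,0,0,7],[1,0,0,0,7],[1,0,0,0,2.6],[1,0,0,0,0]]]'

```text
clock: 20.1
position: [0.5305, -0.0279, 0.3001]
ee_rot: [-0.517, -0.482, 0.518, -0.481]
ft_force: [-0.0, 0.5, -1.9]
grip_width: 0.494
```

Run:
```python
from h import *
togo((.535,-.0208,.25),-4)
i=manip.camera_info("wrist");im=manip.camera("wrist"); cv2.imwrite("pics/w13.png",im[:,:,::-1])
np.save("i13.npy",i,allow_pickle=True)
```

```text
t 20.10 p [ 0.5305 -0.0279  0.3001] xaxis [-2.2e-03  1.0e-04 -1.0e+00] yang -4.12 F [-0.   0.5 -1.9] g 0.494 j [ 0.88  0.28 -1.06  1.67  0.25  1.34 -0.29]
shift units [ 2.004  0.165 -0.297]
turn about tool x (deg), x down => -ccw: -0.12
```

View pics/w13.png

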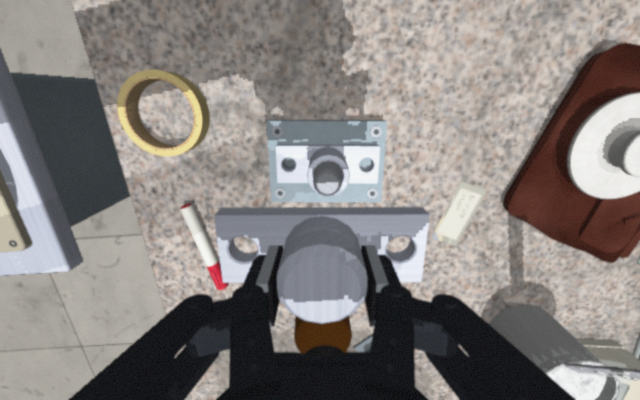

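Run:
```python
from h import *
im=cv2.imread("pics/w13.png")
cv2.imwrite("pics/w13a.png",cv2.resize(im[110:330,205:440],None,fx=3.2,fy=3.2,interpolation=cv2.INTER_CUBIC)[:600])
cv2.imwrite("pics/w13b.png",cv2.resize(im[115:210,260:390],None,fx=6,fy=6,interpolation=cv2.INTER_CUBIC))
```

```text
(no output)
```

View pics/w13b.png

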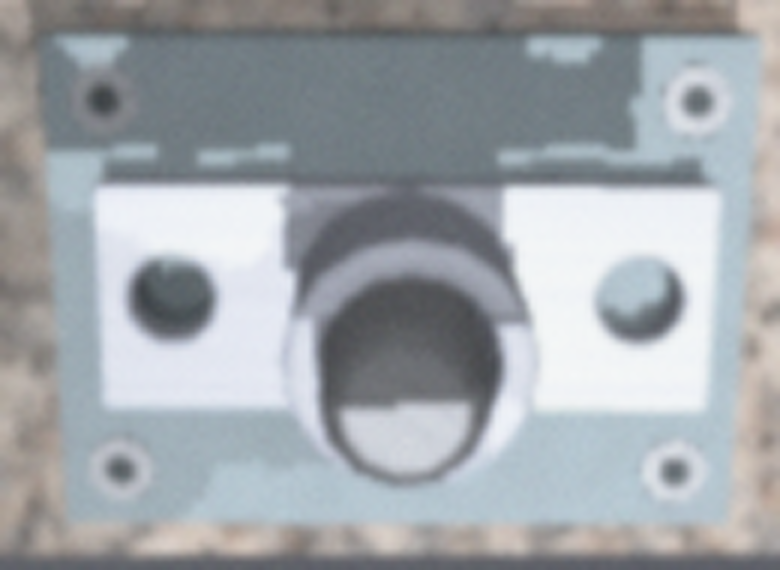

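View pics/w13a.png

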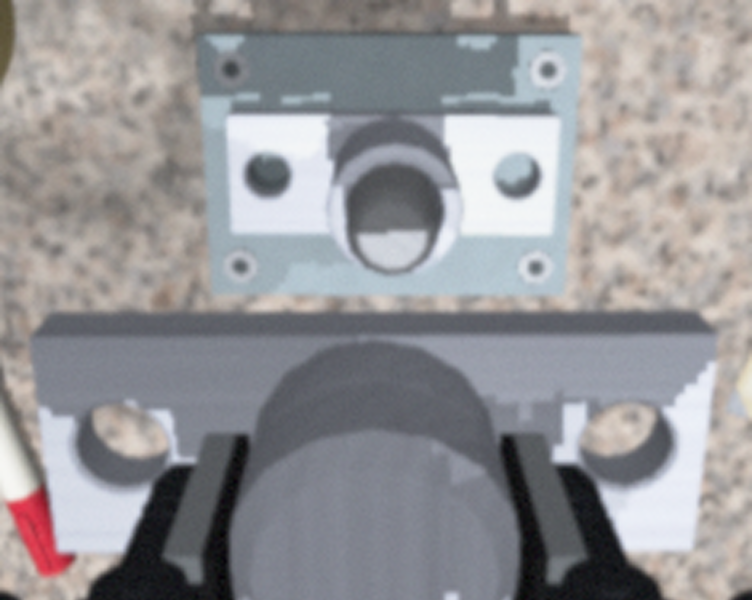

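Run:
```python
from h import *
i=np.load("i13.npy",allow_pickle=True).item()
B=lambda x,y,z:onz(i,(260+x/6,115+y/6),z)
A=lambda x,y,z:onz(i,(205+x/3.2,110+y/3.2),z)
ang=lambda a,b:np.degrees(np.arctan2(*(b-a)[[1,0]]))
a,b=B(173,297,.032),B(640,298,.032);print("sleeve",(a+b)/2,np.linalg.norm(a-b),ang(a,b))
print("shaft",B(407,412,.108))
C=[B(*c,.02) for c in [(42,38),(762,38),(722,522),(68,522)]];print("plate",np.mean(C,0),ang(C[0]+C[3],C[1]+C[2]))
z=.3001-.0927+.012
a,b=A(125,443,z),A(627,443,z);print("cup",(a+b)/2,np.linalg.norm(a-b),ang(a,b))
togo((.535,-.0208,.25),-4)
```

```text
sleeve [ 0.53686754 -0.01996172  0.032     ] 0.09154521344693722 -4.131050980836488
shaft [ 0.53561477 -0.02091418  0.108     ]
plate [ 0.53530223 -0.02125003  0.02      ] -4.006631855234551
cup [ 0.53018213 -0.02689799  0.2194    ] 0.09089644173884628 -3.951298045201655
t 20.15 p [ 0.5306 -0.028   0.3003] xaxis [-1.9e-03  1.0e-04 -1.0e+00] yang -3.92 F [-0.5 -0.7 -2.6] g 0.491 j [ 0.88  0.28 -1.06  1.67  0.25  1.34 -0.29]
shift units [ 2.013  0.161 -0.298]
turn about tool x (deg), x down => -ccw: 0.08
```

>>> arm_command --moves '[[[1,0.5,0.1,-0.14,0],[1,0.9,0.1,-0.14,0],[1,0.9,0,0,0],[1,0.6,0,0,0],[1,0.4,0,0,0],[1,0,0,0,0],[1,0,0,0,0]]]'

```text
clock: 20.73
position: [0.5366, -0.0216, 0.2188]
ee_rot: [-0.517, -0.483, 0.517, -0.482]
ft_force: [-0.2, -0.4, -2.3]
grip_width: 0.495
```

Run:
```python
from h import *
togo((.5357,-.0213,.18),-4)
i=manip.camera_info("wrist");im=manip.camera("wrist"); cv2.imwrite("pics/w14.png",im[:,:,::-1])
```

```text
t 20.73 p [ 0.5366 -0.0216  0.2188] xaxis [-8.e-04  6.e-04 -1.e+00] yang -3.97 F [-0.2 -0.4 -2.3] g 0.495 j [ 0.81  0.37 -1.02  1.76  0.34  1.2  -0.37]
shift units [ 1.55  -0.034 -0.01 ]
turn about tool x (deg), x down => -ccw: 0.03
```

View pics/w14.png

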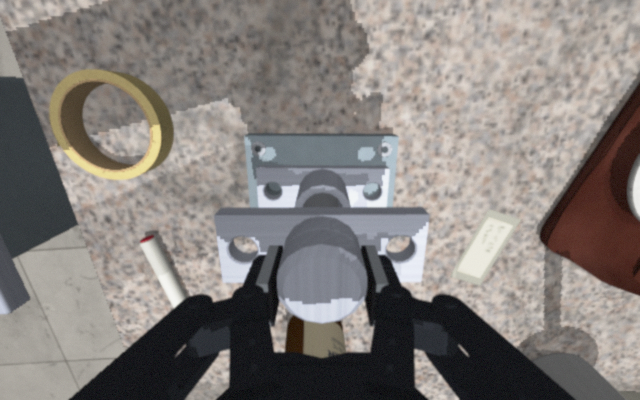

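The cup is centred over the sleeve in this view, with cup holes at cols 243 and 401 and sleeve holes at 273 and 372. I'm lowering.

>>> arm_command --moves '[[[1,0.3,-0.03,0,0],[1,0.3,0,0,0],[1,0.3,0,0,0],[1,0.2,0,0,0],[1,0,0,0,0]]]'

```text
clock: 21.2
position: [0.5353, -0.0221, 0.1903]
ee_rot: [-0.517, -0.483, 0.518, -0.482]
ft_force: [-0.3, 0.1, -2.3]
grip_width: 0.492
```

Run:
```python
from h import *
togo((.5357,-.0213,.177),-4)
```

```text
t 21.20 p [ 0.5353 -0.0221  0.1903] xaxis [-1.7e-03  1.0e-04 -1.0e+00] yang -4.04 F [-0.3  0.1 -2.3] g 0.492 j [ 0.79  0.41 -1.    1.79  0.37  1.15 -0.39]
shift units [ 0.533  0.014 -0.032]
turn about tool x (deg), x down => -ccw: -0.04
```

>>> arm_command --moves '[[[1,0.15,0.01,-0.03,0],[1,0.15,0,0,0],[1,0.1,0,0,0],[1,0.08,0,0,0],[1,0.05,0,0,0],[1,0,0,0,0]]]'

```text
clock: 21.7
position: [0.5361, -0.0212, 0.1782]
ee_rot: [-0.517, -0.482, 0.517, -0.482]
ft_force: [-0.5, 0.5, -2.7]
grip_width: 0.496
```

Run:
```python
from h import *
togo((.5357,-.0213,.177),-4)
i=manip.camera_info("wrist");im=manip.camera("wrist"); cv2.imwrite("pics/w15.png",im[:,:,::-1])
```

```text
t 21.70 p [ 0.5361 -0.0212  0.1782] xaxis [-3.e-04 -0.e+00 -1.e+00] yang -4.03 F [-0.5  0.5 -2.7] g 0.496 j [ 0.78  0.42 -0.99  1.8   0.39  1.13 -0.41]
shift units [ 0.047 -0.018  0.005]
turn about tool x (deg), x down => -ccw: -0.03
```

View pics/w15.png

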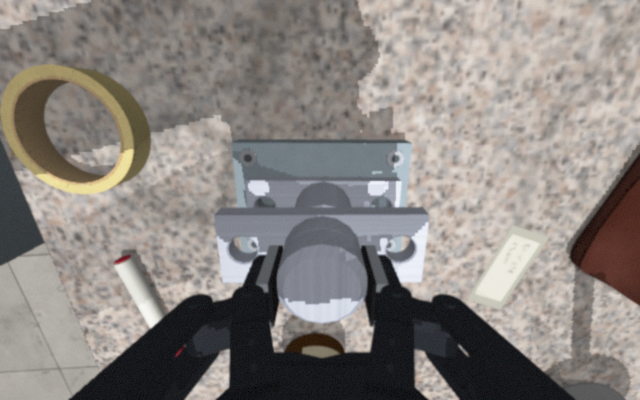

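>>> arm_command --moves '[[[1,0.05,-0.01,0,0],[1,0.03,0,0,0],[1,0,0,0,0]]]'

```text
clock: 22.0
position: [0.5361, -0.0212, 0.1768]
ee_rot: [0.517, 0.482, -0.517, 0.482]
ft_force: [-0.9, 0.3, 1.9]
grip_width: 0.49
```

Run:
```python
from h import *
togo((.5357,-.0213,.177),-4)
```

```text
t 22.00 p [ 0.5361 -0.0212  0.1768] xaxis [ 4.e-04 -3.e-04 -1.e+00] yang -4.04 F [-0.9  0.3  1.9] g 0.490 j [ 0.78  0.42 -0.99  1.81  0.39  1.12 -0.41]
shift units [-0.01  -0.016  0.007]
turn about tool x (deg), x down => -ccw: -0.04
```

>>> arm_command --moves '[[[0.5,0,0,0,0],[0.1,0,0,0,0],[0,0,0,0,0],[0,0,0,0,0],[0,0,0,0,0],[0,-0.3,0,0,0],[0,-0.8,0,0,0],[0,-1,0,0,0],[0,-1,0,0,0],[0,-0.9,0,0,0],[0,-0.4,0,0,0],[0,0,0,0,0]]]'

```text
clock: 23.0
position: [0.5369, -0.0209, 0.2889]
ee_rot: [0.518, 0.481, -0.517, 0.483]
ft_force: [0.8, 0.9, -0.9]
grip_width: 0.998
```

Run:
```python
from h import *
i=manip.camera_info("wrist");togo((.6,-.33,.29),-4)
im=manip.camera("wrist"); cv2.imwrite("pics/w16.png",im[:,:,::-1])
np.save("i16.npy",i,allow_pickle=True)
im=manip.camera("scene");cv2.imwrite("pics/s16.png",cv2.resize(im[160:280,240:400,::-1],None,fx=5,fy=5,interpolation=cv2.INTER_CUBIC))
```

```text
t 23.00 p [ 0.5369 -0.0209  0.2889] xaxis [ 3.8e-03 -9.0e-04 -1.0e+00] yang -4.04 F [ 0.8  0.9 -0.9] g 0.998 j [ 0.85  0.3  -1.05  1.68  0.27  1.32 -0.32]
shift units [-0.024  3.39  12.155]
turn about tool x (deg), x down => -ccw: -0.04
```

View pics/w16.png

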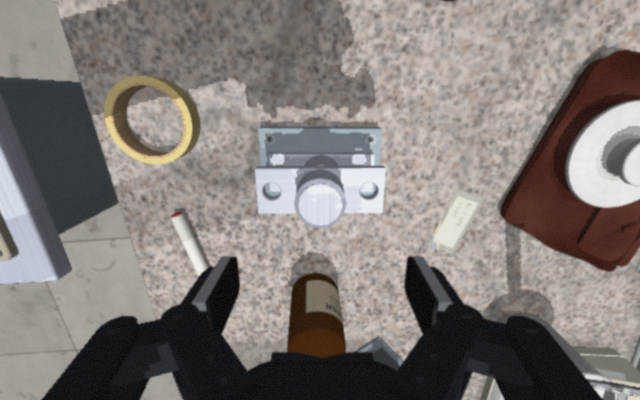

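View pics/s16.png

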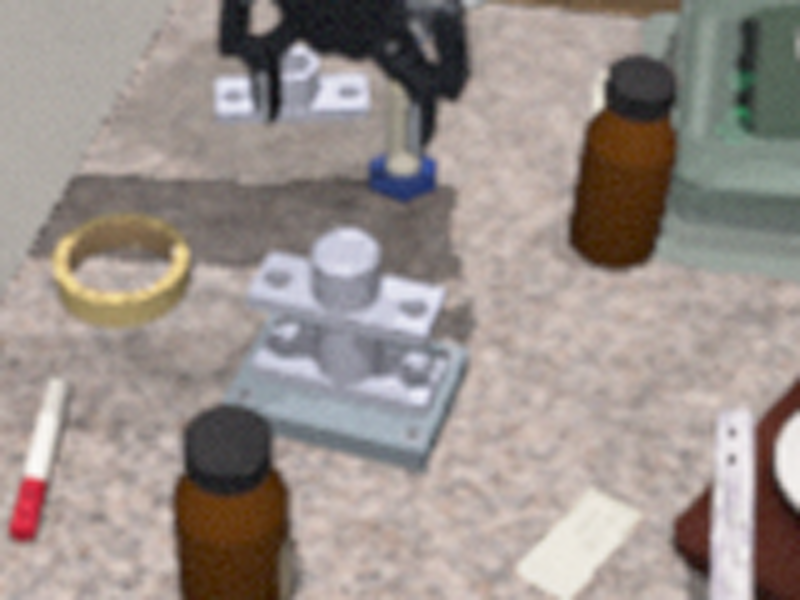

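The cup is seated, ears in line and level, with its holes at (272,190) and (369,190). Next is the rod.

>>> arm_command --moves '[[[0,-0.1,0.2,1,0],[0,-0.1,0.2,1,0],[0,-0.1,0.2,1,0],[0,-0.1,0.2,1,0],[0,0,0.2,1,0],[0,0,0.2,1,0],[0,0,0.2,1,0],[0,0,0.2,1,0],[0,0,0.2,1,0],[0,0,0.2,1,0],[0,0,0.2,1,0],[0,0,0.2,1,0]]]'

```text
clock: 24.1
position: [0.5743, -0.3258, 0.2942]
ee_rot: [-0.517, -0.483, 0.518, -0.481]
ft_force: [0.9, 0.5, 1.0]
grip_width: 0.997
```

>>> arm_command --moves '[[[0,0,0.2,0.6,-7],[0,0,0,0,-7],[0,0,0,0,-7],[0,0,0,0,-7],[0,0,0,0,-7],[0,0,0,0,-7],[0,0,0,0,-7],[0,0,0,0,-7],[0,0,0,0,-7],[0,0,0,0,-7],[0,0,0,0,-7],[0,0,0,0,-7]]]'

```text
clock: 25.1
position: [0.5784, -0.3397, 0.2943]
ee_rot: [0.06, 0.705, -0.059, 0.704]
ft_force: [0.6, -0.0, 0.3]
grip_width: 0.999
```

>>> arm_command --moves '[[[0,0,0,0,-6],[0,0,0,0,0]]]'

```text
clock: 25.27
position: [0.5784, -0.3398, 0.2943]
ee_rot: [0.024, 0.707, -0.022, 0.706]
ft_force: [-0.1, 0.1, 1.2]
grip_width: 0.998
```

Run:
```python
from h import *
i=manip.camera_info("wrist");togo((.6,-.34,.29),86)
im=manip.camera("wrist"); cv2.imwrite("pics/w17.png",im[:,:,::-1])
np.save("i17.npy",i,allow_pickle=True)
cv2.imwrite("pics/w17a.png",cv2.resize(im[150:300,240:420,::-1],None,fx=4,fy=4,interpolation=cv2.INTER_CUBIC))
```

```text
t 25.27 p [ 0.5784 -0.3398  0.2943] xaxis [-0.0021  0.0016 -1.    ] yang 86.28 F [-0.1  0.1  1.2] g 0.998 j [ 1.17  0.7  -1.15  1.29  0.63  1.53  1.6 ]
shift units [0.169 0.047 0.865]
turn about tool x (deg), x down => -ccw: 0.28
```

View pics/w17.png

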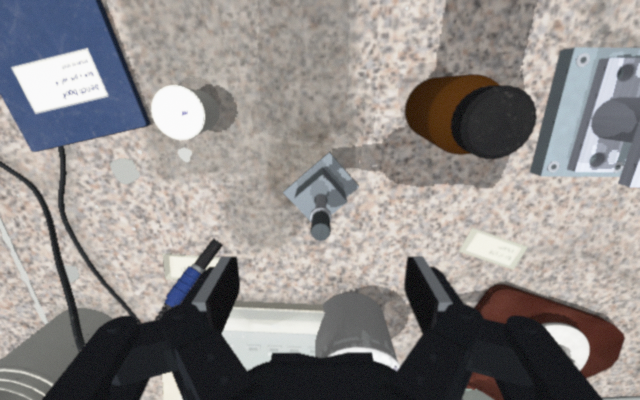

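View pics/w17a.png

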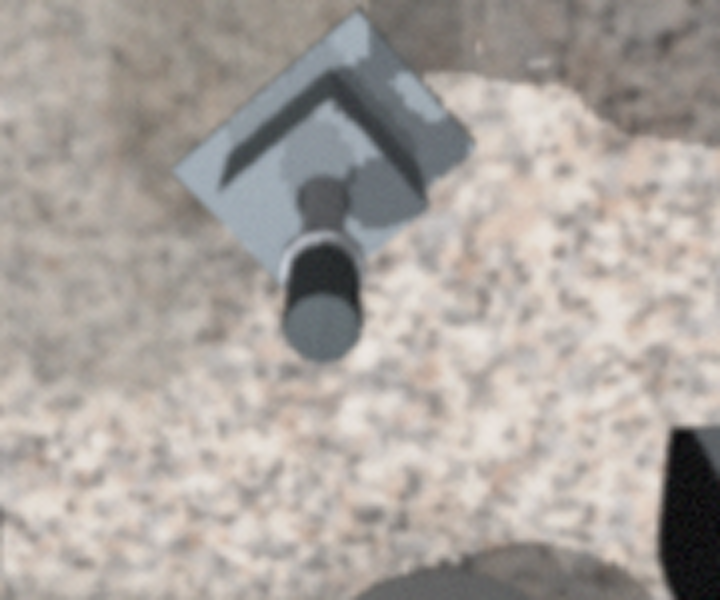

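Run:
```python
from h import *
i=np.load("i17.npy",allow_pickle=True).item()
t=onz(i,(320.5,231.75),.130);print("rod top",t)
# rod exit at stand top z=.044 shank centre crop (322,195)
print("shank at stand", onz(i,(320.5,150+200/4),.044), onz(i,(240+322/4,150+262/4),.097))
togo((t[0],t[1],.23),86)
```

```text
rod top [ 0.60532286 -0.34252966  0.13      ]
shank at stand [ 0.60589089 -0.3427805   0.044     ] [ 0.6034612  -0.34249071  0.097     ]
t 25.32 p [ 0.5784 -0.3397  0.2946] xaxis [-0.0018  0.0016 -1.    ] yang 85.90 F [ 0.2 -0.8 -0.5] g 1.001 j [ 1.16  0.7  -1.15  1.29  0.63  1.53  1.6 ]
shift units [ 2.582 -0.038  1.087]
turn about tool x (deg), x down => -ccw: -0.1
```

>>> arm_command --moves '[[[0,0.3,-0.02,0.4,0],[0,0.6,-0.02,0.4,0],[0,0.8,0,0.3,0],[0,0.6,0,0,0],[0,0.2,0,0,0],[0,0,0,0,0]]]'

```text
clock: 25.82
position: [0.6052, -0.3427, 0.2313]
ee_rot: [0.025, 0.708, -0.025, 0.706]
ft_force: [0.1, 0.8, -0.2]
grip_width: 1.001
```

Run:
```python
from h import *
i=manip.camera_info("wrist");togo((.606,-.3425,.172),86)
im=manip.camera("wrist"); cv2.imwrite("pics/w18.png",im[:,:,::-1])
np.save("i18.npy",i,allow_pickle=True)
```

```text
t 25.82 p [ 0.6052 -0.3427  0.2313] xaxis [-0.0032  0.0014 -1.    ] yang 85.94 F [ 0.1  0.8 -0.2] g 1.001 j [ 1.1   0.79 -1.09  1.3   0.68  1.45  1.57]
shift units [2.373 0.006 0.039]
turn about tool x (deg), x down => -ccw: -0.06
```

View pics/w18.png

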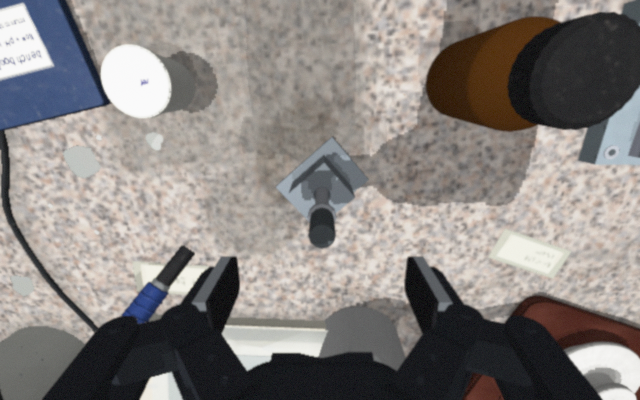

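>>> arm_command --moves '[[[0,0.6,0,0.03,0],[0,0.8,0,0,0],[0,0.6,0,0,0],[0,0.37,0,0,0],[0,0,0,0,0],[0,0,0,0,0]]]'

```text
clock: 26.37
position: [0.6067, -0.343, 0.1748]
ee_rot: [0.025, 0.707, -0.025, 0.707]
ft_force: [0.0, -1.0, 0.6]
grip_width: 0.997
```

Run:
```python
from h import *
i=manip.camera_info("wrist");togo((.606,-.3425,.172),86)
im=manip.camera("wrist"); cv2.imwrite("pics/w19.png",im[:,:,::-1])
np.save("i19.npy",i,allow_pickle=True)
```

```text
t 26.37 p [ 0.6067 -0.343   0.1748] xaxis [-1.e-04  2.e-04 -1.e+00] yang 85.96 F [ 0.  -1.   0.6] g 0.997 j [ 1.1   0.83 -1.07  1.35  0.72  1.37  1.54]
shift units [ 0.11   0.018 -0.029]
turn about tool x (deg), x down => -ccw: -0.04
```

View pics/w19.png

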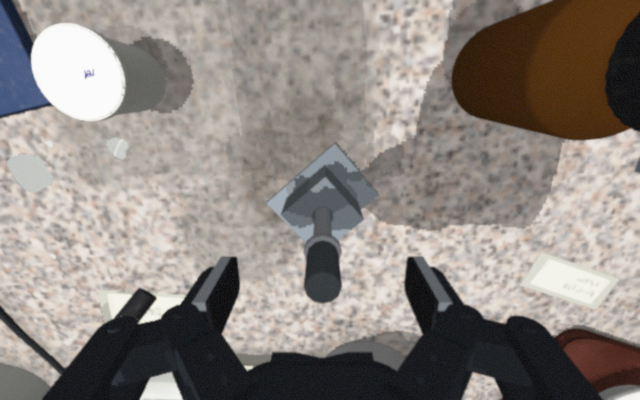

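>>> arm_command --moves '[[[0.3,0.08,0,-0.02,0],[0.7,0,0,0,0],[1,0,0,0,0],[1,0,0,0,0],[1,0,0,0,0],[1,0,0,0,0],[1,0,0,0,0],[1,0,0,0,0],[1,0,0,0,0],[1,0,0,0,0]]]' --force 50

```text
clock: 27.25
position: [0.6064, -0.3429, 0.173]
ee_rot: [0.025, 0.707, -0.025, 0.707]
ft_force: [0.1, -0.9, 3.4]
grip_width: 0.191
```

Run:
```python
from h import *
i=manip.camera_info("wrist");togo((.606,-.3425,.33),86)
im=manip.camera("wrist"); cv2.imwrite("pics/w20.png",im[:,:,::-1])
```

```text
t 27.25 p [ 0.6064 -0.3429  0.173 ] xaxis [ 4.e-04 -2.e-04 -1.e+00] yang 85.96 F [ 0.1 -0.9  3.4] g 0.191 j [ 1.1   0.83 -1.06  1.35  0.72  1.36  1.54]
shift units [-6.282  0.015 -0.014]
turn about tool x (deg), x down => -ccw: -0.04
```

View pics/w20.png

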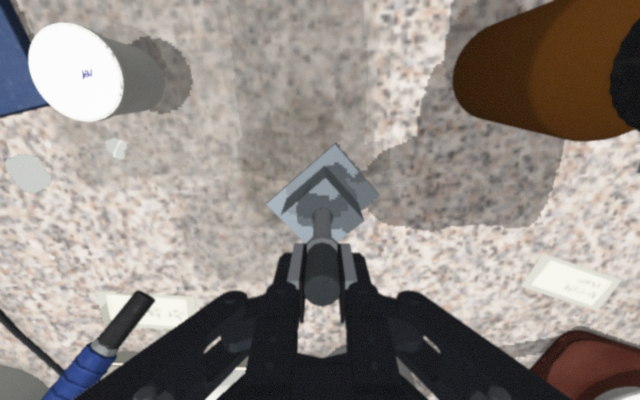

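>>> arm_command --moves '[[[1,-0.3,0,0,0],[1,-0.5,0,0,0],[1,-0.8,0,0,0],[1,-1,0,0,0],[1,-1,0,0,0],[1,-1,0,0,0],[1,-1,0,0,0],[1,-1,0,0,0],[1,-0.6,0,0,0],[1,-0.3,0,0,0],[1,0,0,0,0]]]'

```text
clock: 28.22
position: [0.6066, -0.3425, 0.3626]
ee_rot: [0.024, 0.706, -0.025, 0.708]
ft_force: [0.6, 0.0, -0.7]
grip_width: 0.193
```

Run:
```python
from h import *
i=manip.camera_info("wrist");togo((.49,-.0165,.36),86)
im=manip.camera("wrist"); cv2.imwrite("pics/w21.png",im[:,:,::-1])
```

```text
t 28.22 p [ 0.6066 -0.3425  0.3626] xaxis [ 0.0027 -0.001  -1.    ] yang 85.98 F [ 0.6  0.  -0.7] g 0.193 j [ 1.06  0.71 -1.13  1.1   0.63  1.67  1.62]
shift units [ 0.077 12.681 -5.57 ]
turn about tool x (deg), x down => -ccw: -0.02
```

View pics/w21.png

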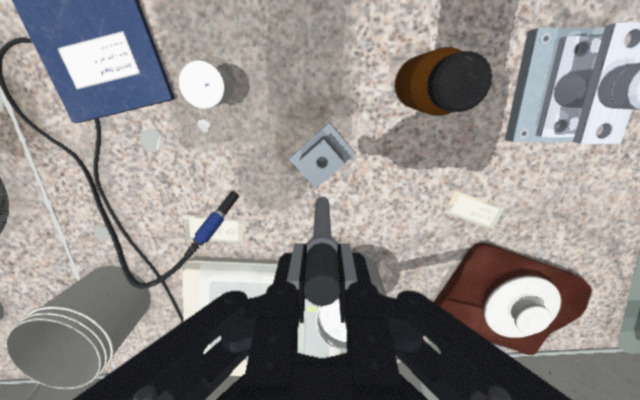

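>>> arm_command --moves '[[[1,0,0.5,-0.2,0],[1,0,0.9,-0.4,0],[1,0,1,-0.45,0],[1,0,1,-0.45,0],[1,0,1,-0.45,0],[1,0,1,-0.45,0],[1,0,1,-0.45,0],[1,0,1,-0.45,0],[1,0,1,-0.45,0],[1,0,1,-0.45,0],[1,0,1,-0.4,0],[1,0,1,-0.4,0]]]'

```text
clock: 29.27
position: [0.5005, -0.049, 0.3587]
ee_rot: [0.025, 0.707, -0.025, 0.706]
ft_force: [0.5, 0.3, -0.7]
grip_width: 0.194
```

>>> arm_command --moves '[[[1,0,0.8,-0.3,0],[1,0,0.4,-0.2,0],[1,0,0,0,0],[1,0,0,0,0],[1,0,0,0,0]]]'

```text
clock: 29.68
position: [0.4915, -0.0209, 0.3598]
ee_rot: [0.026, 0.707, -0.026, 0.706]
ft_force: [-0.2, -0.2, 0.2]
grip_width: 0.198
```

Run:
```python
from h import *
i=manip.camera_info("wrist");togo((.489,-.0165,.30),86)
im=manip.camera("wrist"); cv2.imwrite("pics/w22.png",im[:,:,::-1]);np.save("i22.npy",i,allow_pickle=True)
cv2.imwrite("pics/w22a.png",cv2.resize(im[120:320,240:410,::-1],None,fx=3,fy=3,interpolation=cv2.INTER_CUBIC))
```

```text
t 29.68 p [ 0.4915 -0.0209  0.3598] xaxis [-4.e-04 -1.e-04 -1.e+00] yang 85.84 F [-0.2 -0.2  0.2] g 0.198 j [ 1.23  0.22 -1.42  1.66  0.22  1.45  1.29]
shift units [ 2.392  0.168 -0.11 ]
turn about tool x (deg), x down => -ccw: -0.16
```

View pics/w22a.png

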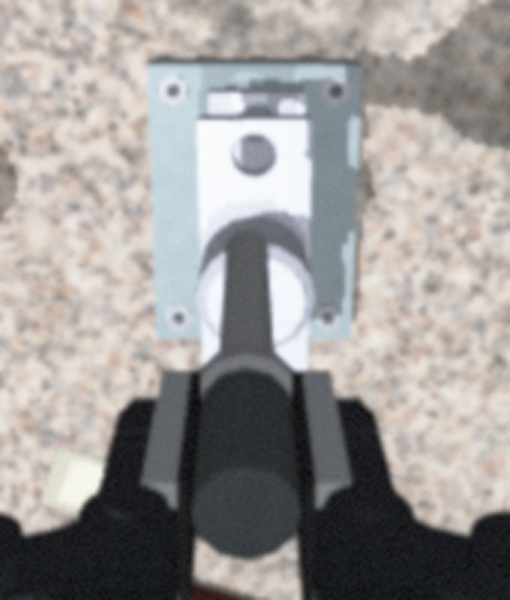

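Run:
```python
from h import *
i=np.load("i22.npy",allow_pickle=True).item()
Q=lambda x,y,z:onz(i,(240+x/3,120+y/3),z)
h=Q(253,154,.096);print("ear hole",h)
# foot: lower visible edge; tip flat 
f=Q(246.5,243,.191);print("foot",f); print("rodtop",Q(246,512,.191+.126))
C=[Q(*c,.02) for c in [(148,62),(360,62)]];print(C)
t=manip.camera_info("top");s=manip.camera_info("scene")
c=cv2.imread("pics/s16.png")
togo((.489,-.0165,.30),86)
```

```text
ear hole [ 0.48903911 -0.01783482  0.096     ]
foot [ 0.4917085  -0.02070067  0.191     ]
rodtop [ 0.49018158 -0.02084783  0.317     ]
[array([ 0.46084075, -0.06394337,  0.02      ]), array([0.46783134, 0.0338598 , 0.02      ])]
t 29.73 p [ 0.4915 -0.0208  0.3599] xaxis [-3.e-04  5.e-04 -1.e+00] yang 85.83 F [ 0.5 -0.6 -0.7] g 0.193 j [ 1.23  0.22 -1.42  1.66  0.22  1.45  1.29]
shift units [ 2.394  0.163 -0.112]
turn about tool x (deg), x down => -ccw: -0.17
```

>>> arm_command --moves '[[[1,0.3,0.08,-0.05,0],[1,0.6,0.06,-0.05,0],[1,0.8,0,0,0],[1,0.8,0,0,0],[1,0.5,0,0,0],[1,0.2,0,0,0],[1,0,0,0,0],[1,0,0,0,0],[1,0,0,0,0]]]'

```text
clock: 30.48
position: [0.4895, -0.0152, 0.2811]
ee_rot: [0.025, 0.706, -0.025, 0.707]
ft_force: [1.1, 0.4, -0.6]
grip_width: 0.193
```

Run:
```python
from h import *
i=manip.camera_info("wrist");togo((.4892,-.0171,.26),86)
im=manip.camera("wrist"); cv2.imwrite("pics/w23.png",im[:,:,::-1]);np.save("i23.npy",i,allow_pickle=True)
cv2.imwrite("pics/w23a.png",cv2.resize(im[130:270,260:390,::-1],None,fx=4.2,fy=4.2,interpolation=cv2.INTER_CUBIC))
```

```text
t 30.48 p [ 0.4895 -0.0152  0.2811] xaxis [ 0.0013  0.     -1.    ] yang 85.97 F [ 1.1  0.4 -0.6] g 0.193 j [ 1.15  0.28 -1.36  1.79  0.29  1.3   1.22]
shift units [ 0.842 -0.075 -0.008]
turn about tool x (deg), x down => -ccw: -0.03
```

View pics/w23a.png

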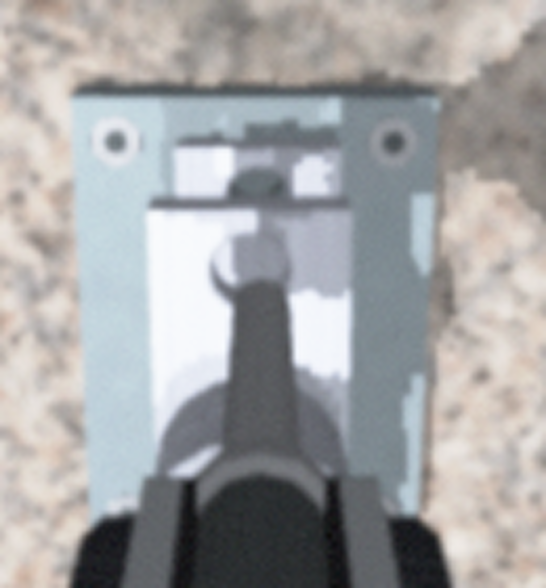

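Run:
```python
from h import *
i=np.load("i23.npy",allow_pickle=True).item()
print((proj(i,[(.4892,-.0171,.112),(.4892,-.0171,.096),(.4895,-.0152,.112)])-[260,130])*4.2)
Q=lambda x,y,z:onz(i,(260+x/4.2,130+y/4.2),z)
print(Q(251,265,.096),Q(260,290,.112))
togo((.4892,-.0171,.26),86)
```

```text
[[250.88887071 294.55365069]
 [251.3423473  269.98076528]
 [260.17449433 295.32093597]]
[ 0.48805121 -0.0170931   0.096     ] [ 0.48833588 -0.01515587  0.112     ]
t 30.53 p [ 0.4895 -0.0153  0.2811] xaxis [ 1.4e-03 -2.0e-04 -1.0e+00] yang 85.96 F [-0.1 -0.6 -0.6] g 0.194 j [ 1.15  0.28 -1.36  1.79  0.29  1.3   1.22]
shift units [ 0.843 -0.073 -0.009]
turn about tool x (deg), x down => -ccw: -0.04
```

>>> arm_command --moves '[[[1,0.1,-0.07,-0.01,0],[1,0.2,0,0,0],[1,0.2,0,0,0],[1,0.2,0,0,0],[1,0.2,0,0,0],[1,0,0,0,0]]]'

```text
clock: 31.03
position: [0.4882, -0.0172, 0.2565]
ee_rot: [0.025, 0.707, -0.025, 0.706]
ft_force: [0.6, -0.9, -0.6]
grip_width: 0.196
```

Run:
```python
from h import *
i=manip.camera_info("wrist");togo((.489,-.0171,.25),86)
im=manip.camera("wrist"); np.save("i24.npy",i,allow_pickle=True)
cv2.imwrite("pics/w24a.png",cv2.resize(im[130:270,260:390,::-1],None,fx=4.2,fy=4.2,interpolation=cv2.INTER_CUBIC))
```

```text
t 31.03 p [ 0.4882 -0.0172  0.2565] xaxis [-1.4e-03  2.0e-04 -1.0e+00] yang 85.97 F [ 0.6 -0.9 -0.6] g 0.196 j [ 1.13  0.31 -1.34  1.83  0.32  1.26  1.2 ]
shift units [0.26  0.004 0.033]
turn about tool x (deg), x down => -ccw: -0.03
```

View pics/w24a.png

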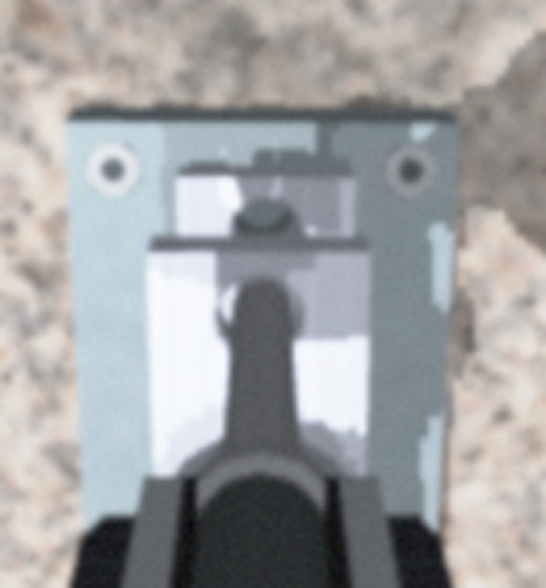

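>>> arm_command --moves '[[[1,0.2,0,0.03,0],[1,0.3,0,0,0],[1,0.4,0,0,0],[1,0.4,0,0,0],[1,0.3,0,0,0],[1,0.2,0,0,0],[1,0,0,0,0],[1,0,0,0,0]]]'

```text
clock: 31.75
position: [0.4894, -0.017, 0.2125]
ee_rot: [0.025, 0.707, -0.025, 0.707]
ft_force: [-0.1, -0.2, 0.7]
grip_width: 0.193
```

Run:
```python
from h import *
i=manip.camera_info("wrist");togo((.489,-.0171,.18),86)
im=manip.camera("wrist"); np.save("i25.npy",i,allow_pickle=True)
cv2.imwrite("pics/w25a.png",cv2.resize(im[130:270,260:390,::-1],None,fx=4.2,fy=4.2,interpolation=cv2.INTER_CUBIC))
```

```text
t 31.75 p [ 0.4894 -0.017   0.2125] xaxis [-3.e-04  3.e-04 -1.e+00] yang 85.98 F [-0.1 -0.2  0.7] g 0.193 j [ 1.06  0.37 -1.28  1.88  0.38  1.18  1.15]
shift units [ 1.301 -0.007 -0.014]
turn about tool x (deg), x down => -ccw: -0.02
```

View pics/w25a.png

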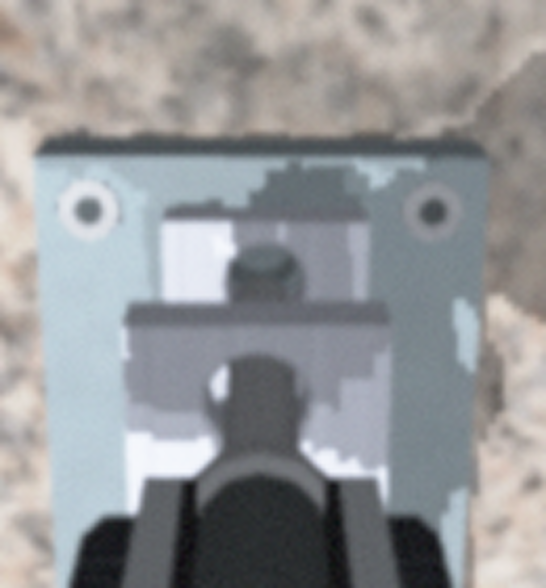

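>>> arm_command --moves '[[[1,0.15,0,-0.01,0],[1,0.2,0,0,0],[1,0.2,0,0,0],[1,0.15,0,0,0],[1,0.15,0,0,0],[1,0,0,0,0]]]'

```text
clock: 32.3
position: [0.4888, -0.0171, 0.1906]
ee_rot: [0.025, 0.707, -0.025, 0.706]
ft_force: [0.1, -0.1, -0.7]
grip_width: 0.191
```

Run:
```python
from h import *
togo((.489,-.0171,.177),86)
```

```text
t 32.30 p [ 0.4888 -0.0171  0.1906] xaxis [-1.e-03  2.e-04 -1.e+00] yang 85.97 F [ 0.1 -0.1 -0.7] g 0.191 j [ 1.03  0.39 -1.25  1.9   0.41  1.15  1.12]
shift units [0.543 0.002 0.008]
turn about tool x (deg), x down => -ccw: -0.03
```

>>> arm_command --moves '[[[1,0.1,0,0,0],[1,0.1,0,0,0],[1,0.1,0,0,0],[1,0.1,0,0,0],[1,0,0,0,0]]]'

```text
clock: 32.72
position: [0.489, -0.0172, 0.1809]
ee_rot: [0.025, 0.707, -0.025, 0.706]
ft_force: [0.6, -0.4, 0.0]
grip_width: 0.195
```

Run:
```python
from h import *
togo((.489,-.0171,.177),86)
```

```text
t 32.72 p [ 0.489  -0.0172  0.1809] xaxis [-5.e-04 -0.e+00 -1.e+00] yang 85.97 F [ 0.6 -0.4  0. ] g 0.195 j [ 1.02  0.41 -1.24  1.91  0.43  1.13  1.11]
shift units [0.158 0.002 0.002]
turn about tool x (deg), x down => -ccw: -0.03
```

Still no force, and the foot is inside the plate hole at about z 12 mm. Finishing the last 4 mm.

>>> arm_command --moves '[[[1,0.08,0,0,0],[1,0.06,0,0,0],[1,0.04,0,0,0],[1,0,0,0,0]]]'

```text
clock: 33.05
position: [0.4891, -0.0171, 0.1768]
ee_rot: [0.025, 0.707, -0.025, 0.707]
ft_force: [-0.2, -0.2, 0.2]
grip_width: 0.191
```

Run:
```python
from h import *
togo((.489,-.0171,.177),86)
im=manip.camera("wrist"); cv2.imwrite("pics/w26a.png",cv2.resize(im[130:330,230:410,::-1],None,fx=3,fy=3,interpolation=cv2.INTER_CUBIC))
im=manip.camera("scene");cv2.imwrite("pics/s26.png",cv2.resize(im[160:280,240:400,::-1],None,fx=5,fy=5,interpolation=cv2.INTER_CUBIC))
```

```text
t 33.05 p [ 0.4891 -0.0171  0.1768] xaxis [-1.e-04 -0.e+00 -1.e+00] yang 85.96 F [-0.2 -0.2  0.2] g 0.191 j [ 1.01  0.41 -1.23  1.92  0.43  1.12  1.11]
shift units [-0.009  0.001 -0.005]
turn about tool x (deg), x down => -ccw: -0.04
```

View pics/w26a.png

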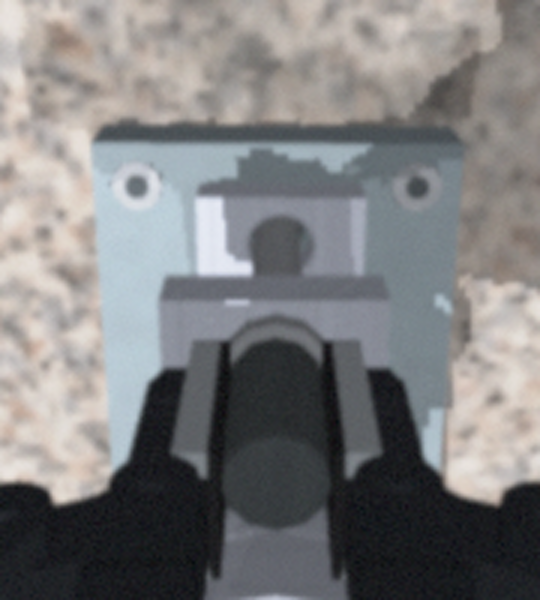

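View pics/s26.png

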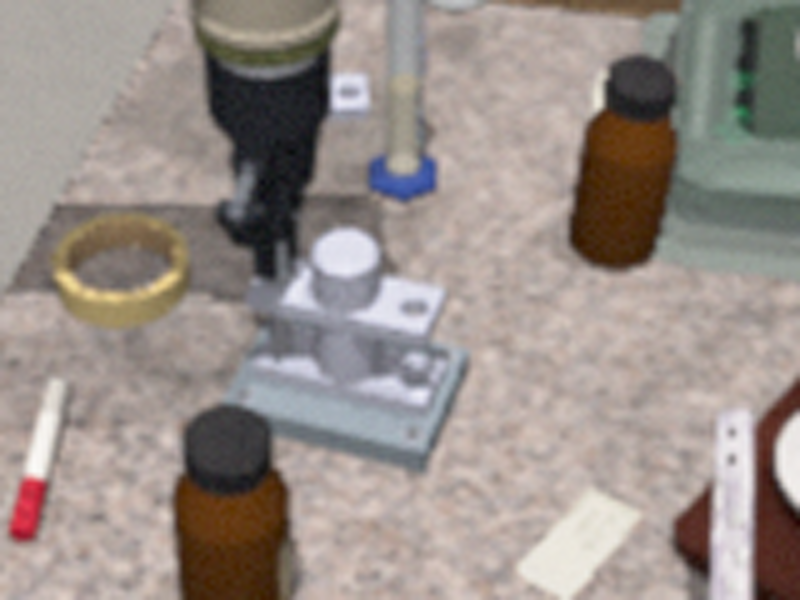

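>>> arm_command --moves '[[[1,0.03,0,0,0],[1,0.02,0,0,0],[0.7,0,0,0,0],[0.3,0,0,0,0],[0,0,0,0,0],[0,0,0,0,0],[0,0,0,0,0],[0,-0.2,0,0,0],[0,-0.5,0,0,0],[0,-0.9,0,0,0],[0,-1,0,0,0],[0,-1,0,0,0]]]'

```text
clock: 34.15
position: [0.489, -0.0166, 0.2676]
ee_rot: [0.025, 0.707, -0.025, 0.707]
ft_force: [-0.1, -0.3, 0.1]
grip_width: 0.995
```

>>> arm_command --moves '[[[0,-0.8,0,0,0],[0,-0.4,0,0,0],[0,0,0,0,0],[0,0,0,0,0]]]'

```text
clock: 34.48
position: [0.4891, -0.0173, 0.2956]
ee_rot: [0.025, 0.707, -0.025, 0.707]
ft_force: [-0.2, -0.6, -1.0]
grip_width: 1.001
```

Run:
```python
from h import *
i=manip.camera_info("wrist");togo(None)
im=manip.camera("wrist"); cv2.imwrite("pics/w27.png",im[:,:,::-1]);np.save("i27.npy",i,allow_pickle=True)
im=manip.camera("scene");cv2.imwrite("pics/s27.png",cv2.resize(im[160:280,240:400,::-1],None,fx=5,fy=5,interpolation=cv2.INTER_CUBIC))
```

```text
t 34.48 p [ 0.4891 -0.0173  0.2956] xaxis [ 4.e-04 -9.e-04 -1.e+00] yang 85.93 F [-0.2 -0.6 -1. ] g 1.001 j [ 1.17  0.26 -1.37  1.77  0.27  1.32  1.24]
```

View pics/w27.png

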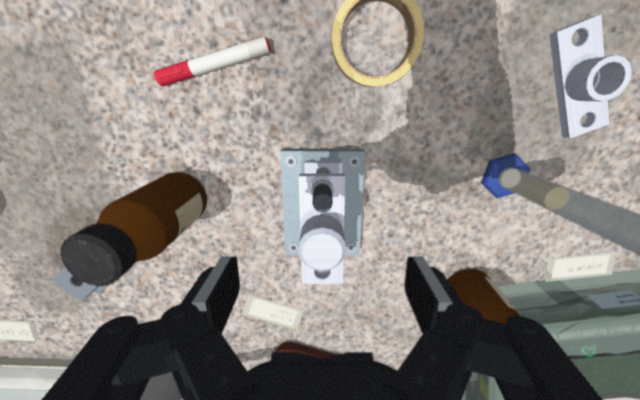

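View pics/s27.png

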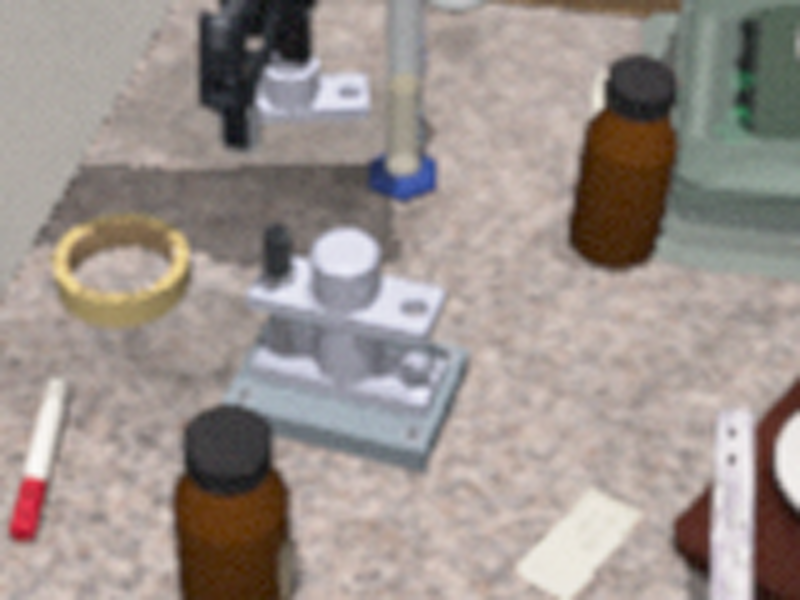

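Run:
```python
from h import *
im=cv2.imread("pics/w27.png")
cv2.imwrite("pics/w27a.png",cv2.resize(im[140:290,270:380],None,fx=4,fy=4,interpolation=cv2.INTER_CUBIC))
i=np.load("i27.npy",allow_pickle=True).item()
print((proj(i,[(.4892,-.0171,.134),(.4892,-.0171,.101),(.4892,-.0171,.096),(.4892,-.0171,.032)])-[270,140])*4)
```

```text
[[209.43073588 254.23831163]
 [209.25252859 206.12898411]
 [209.22896186 199.76577267]
 [208.98467653 133.7919525 ]]
```

View pics/w27a.png

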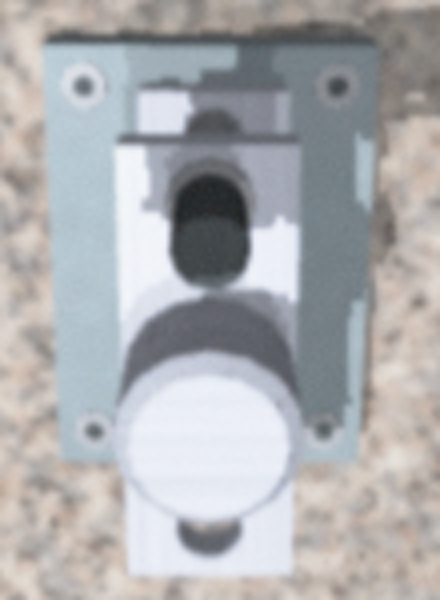

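The rod top's measured centre (210,253) matches the seated prediction (209,254). Handing in.

Run:
```python
from h import *
print(manip.hand_in())
togo(None)
```

```text
the job is handed in; nothing more can be done
None
the job is handed in; nothing more can be done
```

The spindle is built and handed in at about 34.6 s of the 72 s allowed. The hand-in reports no verdict, so what follows is from my own checks.

- **Tall sleeve:** I slid it over the shaft onto the foot plate. The force flipped sign on contact. Before the cup went on, its ear axis measured −4.1°, against −4.0° for the plate.
- **End cup:** I lowered it onto the sleeve, and contact showed at the expected height. Its ears measured −4.0° while still in the gripper, and it looked level and in line after release.
- **Locking rod:** I passed it through both ears into the plate hole with no noticeable side force. I didn't feel the collar touch before I let go. Afterwards the rod's top was within about 0.5 mm of where it should be when seated upright.
- **Robot at hand-in:** The gripper was open and clear, with its fingertips about 90 mm above the parts.
- **Bystanders:** Nothing else looked moved in the pictures I took along the way, though I didn't re-measure the bystanders' positions at the end.

Two things disagreed on the way. The network's first spindle-top position was about 12 mm off sideways, so I measured it from the wrist picture instead. The wrist camera also placed held parts 1–2 mm off the gripper centre, which was within the fits.

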